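# Overlap two roof tiles on a sloped museum mount

## Robot

A 6-joint arm with a two-finger parallel gripper is mounted at the origin on the work surface. World frame = base frame: x ahead of the robot, y to its left, z up, the work surface at z = 0. Lengths are in m, angles in rad, forces in N, time in s.
With the tool pointing down it reaches from about 0.35 to 0.775 m from the base axis. Payload 7.3 kg.
Tool frame: the origin (TCP) lies on the front face of the gripper's body, between the roots of the fingers; the fingertips stand 66 mm ahead of it and the grasp point (between the pads) lies 47 mm ahead of it; z points along the fingers, y is the line along which they close (so a half turn about z gives the same grasp; the last joint's range is limited). The gripper opens to 92 mm and grips with 3 to 60 N. Pads are 19 mm wide; open, the fingers measure 130 mm over their backs; the gripper's body (75 mm by 190 mm) begins 47 mm behind the grasp point.
Start: joints at [-1.467, 0.342, 1.524, -0, 1.275, -0.146], TCP at [0.13, -0.509, 0.292] pointing down, gripper open.
Joint ranges: [-2.53, 2.53], [-0.77, 2.02], [0.04, 2.7], [-1, 4.14], [0.28, 2.66], [-3.11, 3.11]. Speed limits (rad/s): [2.57, 2.57, 3.14, 3.14, 3.14, 3.14].

## Interface

Orientations are given as a unit quaternion [x, y, z, w].
In Python, from workcell import env gives the robot as it stands. The module is installed in compiled form; this text tells all that it offers.
- The arm moves only by the tool step_arm, never from a script. Its argument "rows" is a list of rows, each a list of 3 entries, a list of its own where there are three numbers: the gripper's target within -1 to 1 (fully open at 1, half-way at 0, shut at -1), then the shift along the tool's x, y, z each as a share of 0.03 m, from -1 to 1, then the turn, a rotation vector about the tool's x, y, z each as a share of 4 degrees, from -1 to 1. A call has 1 to 5 rows; each row shifts and turns the commanded pose from where the row before left it, along the tool's axes as they then stand; what a row does not reach is not made up. A row lasts 1/12 s, in which the tool goes at most 41.7 mm and 7.16 degrees, less where a joint would pass 70% of its speed; a pose out of reach is approached as far as the arm can. A call with a number of a shift or a turn outside -1 to 1 is refused whole. A call with a gripper value outside its range is refused whole. The fingers move at their own pace and stop on an object; "force" is the grip in N (left out, the last holds). Time passes only in rows, so rows that do not move let the fingers close. It gives the time, the measured TCP pose, the force, the opening and the grip force at its end, in the units of the state.
- env.read_state(): the state, without advancing time (a new reading comes with each control period).
- env.get_image(name): name is "scene" or "top" or "wrist"; returns a dict with "image" (400x640x3 uint8, red, green, blue), "fx", "fy", "cx", "cy" (pixels), "camera_from_world" (4x4, takes a point from world to camera coordinates). Camera axes: x right, y down, z forward; pixel columns grow to the right and rows downward; lengths in m; the calibration is good to about 2 mm. A picture is of the moment at which its call begins. There is no depth.
- env.finish_job(): hands the job in; it is judged then, once.
The state is a dict: "time_s": time; "q": joint angles; "dq": joint speeds; "effort": joint torques, N m; "tool_pos": TCP position; "tool_rot": TCP orientation; "wrist_force": force on the tool from outside, world axes, zero at the start; "moment": the same for the moment, N m; "grip_width": finger opening in m; "finger_force": force on a finger pad.
Only numpy, scipy, OpenCV 4.12 (cv2) and the standard library are available. Lean on these libraries where they do the work, as an engineer would, in place of code of your own. Each camera call takes 0.05 s, during which the arm holds its last target. There are 200 camera calls.

## Task

Continue the roof on the sloped display mount above the fixed eaves tile. First lay the tile from the padded rest so that its plain tail edge is level with the lower black line, then take the tile from the drying rack and lay it on top with its tail edge level with the upper black line; the nail-hole ends point up the slope, both tiles lie straight in the column of the eaves tile, and each lies flat on the tile beneath it. A tile standing on edge in the rack can be laid down on the empty rest to take it afresh by its long sides; leave the broken fragment, bottle and bowl alone.

Things in the scene. Friction and masses are not known exactly. Their poses are not given: they have to be found in the camera images.
- deck: Fixed sloped plywood deck of the roof mount, 240 mm up the slope, 170 mm wide, inclined 22 degrees. Origin on its surface at the middle of the lower (eaves) edge, 32 mm above the bench; x up the slope (away from the robot, turned up to 0.3 rad), y along the eaves, z out of the deck. Battens 18 mm high along both sides, inner faces at y = +-71 mm.
- lower_line (a point): Middle of the lower black line, on the deck surface at deck x = 65 mm, y = 0 (hidden under the eaves tile). The line runs across the deck and over both battens. Axes as the deck's. A tile laid right here has its tail's lower corner above this line and its centre 45 mm up the slope from it, 11 mm off the deck.
- upper_line (a point): Middle of the upper black line, on the deck surface at deck x = 115 mm, y = 0; otherwise as the lower one. The exposure (distance between lines) is 50 mm.
- eaves_tile (a point): Centre of the fixed terracotta eaves tile, same size as the loose ones, centred at y = 0: tail at deck x = 15 mm, underside there 14 mm off the deck; head's lower corner on the deck at x = 104 mm; so it is 9.2 degrees flatter than the deck. Axes as the deck's. Each tile laid right is parallel to it, head on the deck, tail on the tile beneath.
- flat_tile_center (a point): Centre of the flat rectangular terracotta tile that lies on the padded rest: 90 mm long, 62 mm wide, 8 mm thick, about 90 g. Its x axis runs along the length towards the head, y across, z is the face normal. The tile's head is the end with two small nail holes (7 mm, 11 mm from the end); its tail is the plain end.
- flat_tile_head (a point): Middle of that tile's head end, at half thickness (45 mm from the centre).
- flat_tile_tail (a point): Middle of that tile's tail end, at half thickness.
- rack_tile_center (a point): Centre of the equal tile (90 x 62 x 8 mm, about 90 g) that stands upright on a long edge in the drying rack, underside 12 mm and top edge 74 mm above the bench. Its y axis runs along the length towards the head, z along the 62 mm width (up at the start), x is the face normal. The tile's head is the end with two small nail holes (7 mm, 11 mm from the end); its tail is the plain end.
- rack_tile_head (a point): Middle of that tile's head end, at half thickness (45 mm from the centre).
- rack_tile_tail (a point): Middle of that tile's tail end, at half thickness.
- rest: Low wooden block with a grey padded top, 130 (x) by 140 (y) mm, top 35 mm above the bench, fixed; firm, does not give. Origin at the centre of its underside. It carries the flat tile at the start.
- rack: Wooden drying rack, fixed, base 120 (x) by 150 (y) by 12 mm, with two slots along its y, at x = -30 mm (holds the tile) and x = +30 mm (holds the fragment). Each slot is 10 mm wide between two strips 6 mm thick whose tops are 36 mm above the bench. Origin at the centre of its underside. Rack and rest may stand on either side of the mount.
- fragment: Bystander: broken tile piece standing in the rack's other slot, 70 x 8 mm, only 36 mm high (top 48 mm above the bench). Origin at its underside.
- wash_bottle: Bystander: white bottle with a red cap, 60 mm in diameter, 130 mm high, beyond the mount. Origin at its underside.
- bowl: Bystander: terracotta bowl, 110 mm across, 55 mm high, beyond the mount. Origin at its underside.
Not all that is in view belongs to the job. What is shaped like the part that bears flat_tile_center but purple or yellow is not meant.

How it is judged:
By the outcome, as a careful person would: the job done as asked, in the order asked, and still so for the second after the job is handed in, with the robot touching nothing.
It also fails if it takes over 72 s, if anything falls off the work surface, if the arm or the gripper's body presses on something with over 40 N, if the wrist force passes 120 N, or if a joint passes its speed limit or range.

## Working session

There is one attempt and no reset: what is moved stays moved. The work goes in short steps, Python scripts to look and compute and a tool call to move; the robot and the scene stay as the last step left them, time stands still between calls to the robot, and variables do not carry over. Pictures are saved under pics/ and viewed, at most 10 in all, crops included, and the job is handed in when it is done.

Besides the shell and the picture viewer there is one more tool, called after "Call:" as name(argument=value, ...) on one line, values as JSON. step_arm: Moves the arm, as the interface text tells. Shift numbers are shares of 0.03 m and turn numbers shares of 4 degrees, none past 1 either way. Its arguments: {"type":"object","properties":{"rows":{"type":"array","items":{"type":"array"}},"force":{"type":"number"}},"required":["rows"]}

```bash
ls; mkdir -p pics
cat > h.py <<'E'
import numpy as np, cv2
from workcell import env
from scipy.spatial.transform import Rotation as R
def ray(c,u,v):
    T=c["camera_from_world"]; Rm=T[:3,:3]; o=-Rm.T@T[:3,3]
    d=Rm.T@np.array([(u-c["cx"])/c["fx"],(v-c["cy"])/c["fy"],1]); return o,d
def onz(c,u,v,z):
    o,d=ray(c,u,v); return o+d*(z-o[2])/d[2]
def proj(c,p):
    q=c["camera_from_world"]@np.append(p,1); return np.array([c["fx"]*q[0]/q[2]+c["cx"],c["fy"]*q[1]/q[2]+c["cy"]])
E
python3 - <<'E'
from h import *
import pickle
d={n:env.get_image(n) for n in("scene","top")}
pickle.dump(d,open("im.pkl","wb"))
for n in d:
    cv2.imwrite(f"pics/{n}0.png",d[n]["image"][:,:,::-1])
    print(n,d[n]["fx"],np.round(d[n]["camera_from_world"],3))
print(env.read_state())
E
```

```text
pics
scene 472.1510195298802 [[-0.002  1.     0.007 -0.035]
 [ 0.699  0.006 -0.715 -0.279]
 [-0.715  0.003 -0.699  1.617]
 [ 0.     0.     0.     1.   ]]
top 391.2695591348557 [[-0.007 -1.    -0.016  0.055]
 [-0.982  0.01  -0.19   0.503]
 [ 0.19   0.014 -0.982  1.204]
 [ 0.     0.     0.     1.   ]]
{'time_s': 0.1, 'q': array([-1.46703164e+00,  3.42640449e-01,  1.52488524e+00, -1.28847861e-05,
        1.27542286e+00, -1.46004123e-01]), 'dq': array([-0.00041764, -0.00230937, -0.00068745,  0.00050715, -0.00087335,
       -0.00022074]), 'effort': array([ 9.82642814e-04, -4.32003880e+01, -2.44694638e+01,  7.19205779e-02,
        5.26048732e-02, -4.66094934e-05]), 'tool_pos': array([ 0.12975801, -0.50843714,  0.2916336 ]), 'tool_rot': array([ 9.92211610e-01,  1.24561874e-01,  8.15626773e-06, -6.77927350e-04]), 'wrist_force': array([ 0.47963683,  0.23038264, -0.26849339]), 'moment': array([-0.00772395,  0.03559654,  0.02533929]), 'finger_force': 0.0, 'grip_width': 0.0916043596471925}
```

View pics/scene0.png

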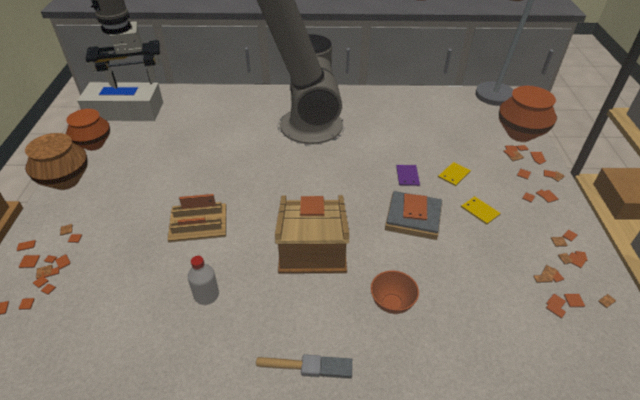

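View pics/top0.png

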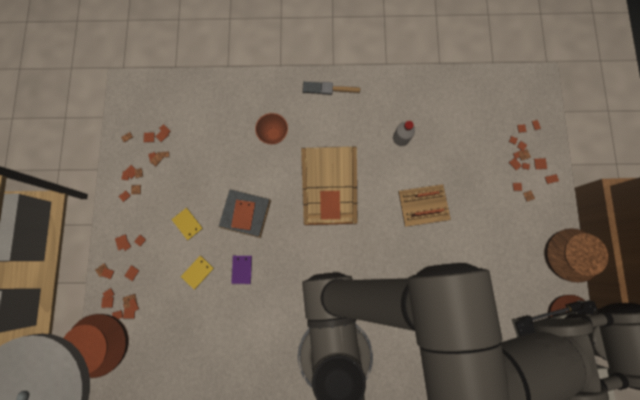

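The scene shows the rack at about (198,218), mount (312,235) and rest with tile (415,212). In the top view, rack is at (425,205), mount (330,187), and rest (245,213). I'll enlarge both views.

Run:
```python
from h import *
import pickle
d=pickle.load(open("im.pkl","rb"))
t=d["top"]["image"][140:245,210:470,::-1]; s=d["scene"]["image"][180:280,160:450,::-1]
a=cv2.resize(t,(800,323),interpolation=cv2.INTER_CUBIC); b=cv2.resize(s,(800,276),interpolation=cv2.INTER_CUBIC)
cv2.imwrite("pics/z.png",np.vstack([a,b]))
```

```text
(no output)
```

View pics/z.png

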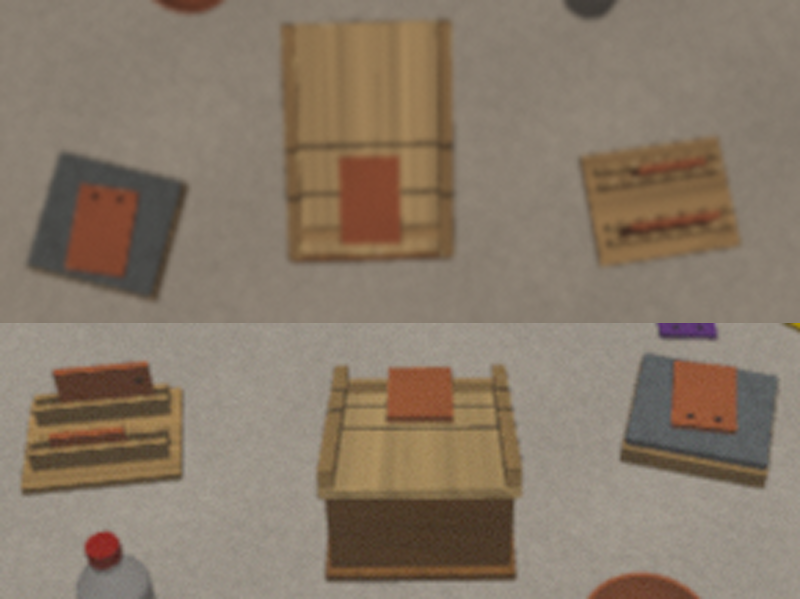

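The zoom shows the flat tile's holes at its far (+x) end; a hole in the rack tile shows toward the scene-right end (the +y side). The eaves tile is centred in the mount with the two lines above it.

```bash
cat >> h.py <<'E'
def terra(img):
    h=cv2.cvtColor(img,cv2.COLOR_RGB2HSV); return cv2.inRange(h,(0,110,70),(12,255,255))
E
python3 - <<'E'
from h import *
import pickle
d=pickle.load(open("im.pkl","rb"))
for n in d:
    c=d[n]; m=terra(c["image"])
    k,l,s,ce=cv2.connectedComponentsWithStats(m)
    for i in range(1,k):
        x,y,w,hh,a=s[i]
        if a<25: continue
        p0=onz(c,*ce[i],.043)
        if not(abs(p0[1])<.4 and .3<p0[0]<.8): continue
        cs,_=cv2.findContours((l==i).astype(np.uint8),0,2)
        b=cv2.boxPoints(cv2.minAreaRect(cs[0]))
        print(n,a,ce[i].round(1),b.round(1).tolist())
        for z in(.043,.074,.062): print("  z",z,[onz(c,*q,z)[:2].round(3).tolist() for q in b],onz(c,*ce[i],z)[:2].round(3))
E
```

```text
scene 369 [196.8 200.9] [[179.8000030517578, 196.5], [213.3000030517578, 193.5], [214.3000030517578, 205.39999389648438], [180.8000030517578, 208.3000030517578]]
  z 0.043 [[0.409, -0.354], [0.396, -0.264], [0.443, -0.254], [0.455, -0.341]] [ 0.426 -0.304]
  z 0.074 [[0.442, -0.34], [0.43, -0.254], [0.475, -0.244], [0.486, -0.328]] [ 0.458 -0.292]
  z 0.062 [[0.429, -0.345], [0.417, -0.258], [0.462, -0.247], [0.474, -0.333]] [ 0.446 -0.297]
scene 543 [414.9 206.3] [[402.70001220703125, 217.89999389648438], [404.0, 193.6999969482422], [427.20001220703125, 194.89999389648438], [425.8999938964844, 219.10000610351562]]
  z 0.043 [[0.486, 0.248], [0.392, 0.263], [0.396, 0.327], [0.49, 0.309]] [0.442 0.286]
  z 0.074 [[0.516, 0.241], [0.426, 0.255], [0.43, 0.316], [0.52, 0.299]] [0.473 0.277]
  z 0.062 [[0.504, 0.244], [0.413, 0.258], [0.417, 0.32], [0.508, 0.303]] [0.461 0.281]
scene 440 [312.  205.4] [[300.0, 196.0], [323.0, 196.0], [323.0, 215.0], [300.0, 215.0]]
  z 0.043 [[0.404, -0.025], [0.403, 0.039], [0.477, 0.039], [0.477, -0.022]] [0.441 0.009]
  z 0.074 [[0.437, -0.023], [0.437
[... 3037 characters left out ...]
 [[0.399, 0.325], [0.488, 0.312], [0.477, 0.25], [0.388, 0.264]] [0.438 0.287]
  z 0.074 [[0.396, 0.317], [0.483, 0.305], [0.471, 0.245], [0.385, 0.258]] [0.433 0.281]
  z 0.062 [[0.397, 0.32], [0.485, 0.308], [0.473, 0.247], [0.386, 0.26]] [0.435 0.283]
top 104 [428.2 211.9] [[412.79998779296875, 212.5], [442.79998779296875, 207.89999389648438], [443.3999938964844, 211.39999389648438], [413.29998779296875, 216.0]]
  z 0.043 [[0.439, -0.254], [0.453, -0.35], [0.442, -0.351], [0.428, -0.255]] [ 0.44  -0.303]
  z 0.074 [[0.435, -0.247], [0.448, -0.34], [0.437, -0.341], [0.424, -0.248]] [ 0.436 -0.294]
  z 0.062 [[0.436, -0.249], [0.45, -0.344], [0.439, -0.345], [0.425, -0.251]] [ 0.438 -0.298]
```

```bash
cat >> h.py <<'E'
def down(yaw):  # tool x along yaw (deg), z down
    return R.from_euler('z',yaw,degrees=True)*R.from_euler('x',180,degrees=True)
def plan(pos,rot,n=None,start=None):
    if start is None:
        s=env.read_state(); p0=s["tool_pos"]; r0=R.from_quat(s["tool_rot"])
    else: p0,r0=start
    rv=(r0.inv()*rot).as_rotvec(); p=r0.inv().apply(np.array(pos)-p0)
    m=n or 1
    while True:
        dr=R.from_rotvec(rv/m); A=sum((R.from_rotvec(rv/m*k).as_matrix() for k in range(m)))
        t=np.linalg.solve(A,p)/.03; w=np.degrees(rv/m)/4
        if n or (abs(t).max()<=1 and abs(w).max()<=1): break
        m+=1
    print("rows",m,"shift",t.round(3).tolist(),"turn",w.round(3).tolist())
E
python3 - <<'E'
from h import *
s=env.read_state(); w=env.get_image("wrist")
Tt=np.eye(4);Tt[:3,:3]=R.from_quat(s["tool_rot"]).as_matrix();Tt[:3,3]=s["tool_pos"]
print((w["camera_from_world"]@Tt).round(3),w["fx"])
plan([.40,-.27,.30],down(8))
E
```

```text
[[ 0.001  1.     0.    -0.001]
 [-0.961  0.001 -0.275  0.046]
 [-0.275  0.     0.961  0.11 ]
 [ 0.     0.     0.     1.   ]] 346.3017415328068
rows 11 shift [0.946, -0.546, -0.025] turn [-0.002, -0.0, 0.144]
```

Call:
step_arm(rows=[[1, [0.95, -0.55, 0], [0, 0, 0.14]], [1, [0.95, -0.55, 0], [0, 0, 0.14]], [1, [0.95, -0.55, 0], [0, 0, 0.14]], [1, [0.95, -0.55, 0], [0, 0, 0.14]], [1, [0.95, -0.55, 0], [0, 0, 0.14]]])

```text
time_s: 0.57
tool_pos: [0.2504, -0.3946, 0.292]
tool_rot: [0.995, 0.1, -0.0, -0.0]
wrist_force: [0.4, -0.4, 0.1]
grip_width: 0.092
finger_force: 0.0
```

Call:
step_arm(rows=[[1, [0.95, -0.55, 0], [0, 0, 0.14]], [1, [0.95, -0.55, 0], [0, 0, 0.14]], [1, [0.95, -0.55, 0], [0, 0, 0.14]], [1, [0.95, -0.55, 0], [0, 0, 0.14]], [1, [0.95, -0.55, 0], [0, 0, 0.14]]])

```text
time_s: 0.98
tool_pos: [0.3759, -0.2877, 0.2922]
tool_rot: [0.997, 0.076, -0.0, -0.0]
wrist_force: [0.3, -1.1, 0.2]
grip_width: 0.0919
finger_force: 0.0
```

Call:
step_arm(rows=[[1, [0.95, -0.55, 0], [0, 0, 0.14]], [1, [0, 0, 0], [0, 0, 0]], [1, [0, 0, 0], [0, 0, 0]]])

```text
time_s: 1.23
tool_pos: [0.4014, -0.2673, 0.2919]
tool_rot: [0.997, 0.073, -0.0, -0.0]
wrist_force: [-0.7, 0.2, 0.2]
grip_width: 0.0921
finger_force: 0.0
```

Run:
```python
from h import *
import pickle
w=env.get_image("wrist"); pickle.dump(w,open("wr.pkl","wb"))
cv2.imwrite("pics/wr.png",w["image"][:,:,::-1])
s=env.read_state();print(s["tool_pos"],R.from_quat(s["tool_rot"]).as_matrix().round(3)[:,0],s["q"])
plan([.45,.01,.32],down(0))
```

```text
[ 0.40061385 -0.26812319  0.29193953] [ 0.99   0.144 -0.001] [-7.48683436e-01  2.64067398e-01  1.63683098e+00 -5.66656623e-04
  1.24135458e+00  6.78176020e-01]
rows 10 shift [0.238, -0.912, -0.094] turn [-0.0, 0.001, 0.206]
```

View pics/wr.png

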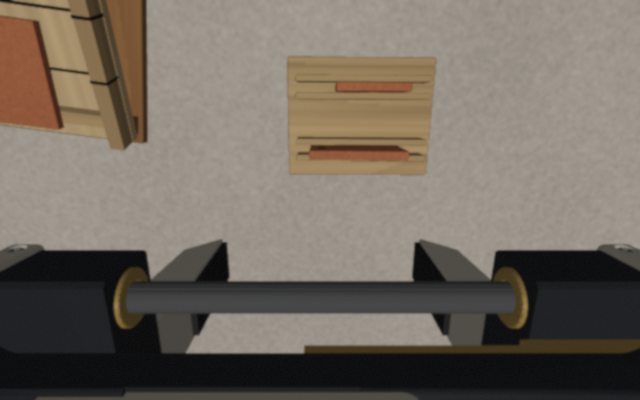

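Wrist view shows the rack tile's top edge at about (310–410,152) and the mount at left. On to the mount and the rest.

Call:
step_arm(rows=[[1, [0.1, -0.91, -0.1], [0, 0, 0.2]], [1, [0.1, -0.91, -0.1], [0, 0, 0.2]], [1, [0.1, -0.91, -0.1], [0, 0, 0.2]], [1, [0.1, -0.91, -0.1], [0, 0, 0.2]], [1, [0.1, -0.91, -0.1], [0, 0, 0.2]]])

```text
time_s: 1.7
tool_pos: [0.3989, -0.1312, 0.3073]
tool_rot: [0.999, 0.035, -0.0, 0.0]
wrist_force: [0.0, 0.4, -0.3]
grip_width: 0.0919
finger_force: 0.0
```

Call:
step_arm(rows=[[1, [0.1, -0.91, -0.1], [0, 0, 0.2]], [1, [0.1, -0.91, -0.1], [0, 0, 0.2]], [1, [0.1, -0.91, -0.1], [0, 0, 0.2]], [1, [0.1, -0.91, -0.1], [0, 0, 0.2]], [1, [0.1, -0.91, -0.1], [0, 0, 0.2]]])

```text
time_s: 2.12
tool_pos: [0.4084, 0.0058, 0.3224]
tool_rot: [1.0, -0.0, 0.0, 0.0]
wrist_force: [0.8, -0.2, -0.3]
grip_width: 0.0922
finger_force: 0.0
```

Call:
step_arm(rows=[[1, [0, 0, 0], [0, 0, 0]], [1, [0, 0, 0], [0, 0, 0]]])

```text
time_s: 2.28
tool_pos: [0.4086, 0.0056, 0.3223]
tool_rot: [1.0, 0.002, 0.0, 0.0]
wrist_force: [-0.4, -0.4, -0.8]
grip_width: 0.0918
finger_force: 0.0
```

Run:
```python
from h import *
import pickle
w=env.get_image("wrist"); pickle.dump(w,open("wm.pkl","wb"))
cv2.imwrite("pics/wm.png",w["image"][:,:,::-1])
s=env.read_state();print(s["tool_pos"])
plan([.41,.275,.28],down(-8.5))
r=pickle.load(open("wr.pkl","rb")); m=terra(r["image"])[120:180,270:450]
k,l,st,ce=cv2.connectedComponentsWithStats(m)
for i in range(1,k):
    if st[i][4]>50:
        cs,_=cv2.findContours((l==i).astype(np.uint8),0,2); q=cv2.approxPolyDP(cs[0],2,True)[:,0]+[270,120]
        print(q.tolist(),[onz(r,*x,.074)[:2].round(4).tolist() for x in q])
```

```text
[0.40863131 0.00496341 0.32210801]
rows 9 shift [-0.059, -0.999, 0.156] turn [0.001, 0.0, 0.24]
[[309, 152], [310, 158], [407, 159], [409, 154], [395, 146], [324, 146], [326, 149], [316, 149], [317, 146], [312, 146]] [[0.4332, -0.2532], [0.428, -0.2549], [0.4398, -0.3414], [0.4445, -0.3422], [0.4496, -0.3283], [0.4404, -0.2657], [0.438, -0.2679], [0.4367, -0.2591], [0.4395, -0.2596], [0.4388, -0.2552]]
```

View pics/wm.png

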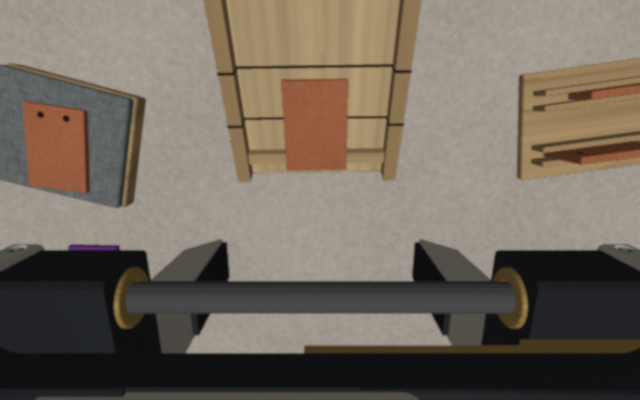

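The view shows the eaves tile at columns 283–348, rows 79–171, the lower line at row ~118 and upper at ~66, and the rest tile with its holes at (40,114),(66,118). I'll locate these with subpixel corners.

Run:
```python
from h import *
import pickle
from scipy.optimize import least_squares
w=pickle.load(open("wm.pkl","rb")); im=w["image"]; m=terra(im)
m=cv2.morphologyEx(m,cv2.MORPH_CLOSE,np.ones((9,9)))
def corners(x0,y0,x1,y1,pts=4):
    s=np.zeros_like(m); s[y0:y1,x0:x1]=m[y0:y1,x0:x1]
    cs,_=cv2.findContours(s,0,1); c=max(cs,key=cv2.contourArea)
    h=cv2.convexHull(c)[:,0].astype(float)
    q=cv2.approxPolyN(c,4)[0] if hasattr(cv2,"approxPolyN") else cv2.boxPoints(cv2.minAreaRect(c))
    return q.astype(float)
T=corners(265,60,365,190); F=corners(5,80,110,210)
print("eaves",T.tolist()); 
G=[onz(w,*q,.043)[:2] for q in F]; print("flat px",F.tolist(),"world",np.round(G,4).tolist(),np.mean(G,0).round(4))
for i in range(4): 
    e=G[(i+1)%4]-G[i]; print(np.linalg.norm(e).round(4),np.degrees(np.arctan2(e[1],e[0])).round(2))
# upper line rows at columns beside the tile
g=cv2.cvtColor(im,cv2.COLOR_RGB2GRAY).astype(float)
L=[]
for col in(250,265,280,300,320,340,360,380):
    v=255-g[58:76,col]; v=np.clip(v-np.median(v)-25,0,None); L.append((col,(v*np.arange(58,76)).sum()/v.sum()))
L2=[]
for col in(255,265,275,356,366,376):
    v=255-g[110:126,col]; v=np.clip(v-np.median(v)-25,0,None); L2.append((col,(v*np.arange(110,126)).sum()/v.sum()))
print(np.round(L,1).tolist(),np.round(L2,1).tolist())
def deckpt(P,p):
    return np.array([P[0],P[1],.032])+ (R.from_euler('z',P[2])*R.from_euler('y',-22,degrees=True)).apply(p)
a=np.radians(9.2); tl=np.array([15+8*np.sin(a),14+8*np.cos(a)]); hd=tl+90*np.array([np.cos(a),-np.sin(a)])
C=[(s[0]/1e3,y,s[1]/1e3) for s in(tl,hd) for y in(.031,-.031)]
def ondeck(P,u,v): 
    o,d=ray(w,u,v); A=(R.from_euler('z',P[2])*R.from_euler('y',-22,degrees=True)).inv(); o=A.apply(o-[P[0],P[1],.032]); d=A.apply(d); return o-d*o[2]/d[2]
def res(P):
    r=[]
    for c in C:
        e=T-proj(w,deckpt(P,c)); r.append(e[np.argmin((e**2).sum(1))])
    r=np.concatenate(r)/1.0
    l=[(ondeck(P,*q)[0]-.115)*500 for q in L]+[(ondeck(P,*q)[0]-.065)*500 for q in L2]
    return np.concatenate([r,l])
s=least_squares(res,[.415,.01,0]); print(s.x,np.degrees(s.x[2]),s.fun.round(2))
```

```text
eaves [[346.0, 169.0], [286.0, 169.0], [281.0, 80.0], [348.0, 79.0]]
flat px [[86.0, 110.0], [88.0, 193.0], [29.0, 184.0], [23.0, 101.0]] world [[0.4766, 0.2479], [0.3878, 0.2618], [0.3977, 0.3249], [0.4853, 0.3112]] [0.4369 0.2865]
0.0899 171.1
0.0638 81.05
0.0886 -8.88
0.0638 -97.8
[[250.0, 67.0], [265.0, 66.9], [280.0, 66.6], [300.0, 66.4], [320.0, 66.1], [340.0, 65.9], [360.0, 65.6], [380.0, 65.3]] [[255.0, 118.3], [265.0, 118.0], [275.0, 118.0], [356.0, 116.9], [366.0, 116.9], [376.0, 116.8]]
[0.41076482 0.00900685 0.01505741] 0.8627260060061587 [-0.31 -1.23  0.22 -0.61  0.32  0.25 -0.26  0.   -0.24 -0.26 -0.21 -0.19
 -0.16 -0.18 -0.17 -0.11 -0.29 -0.19 -0.25 -0.13 -0.18 -0.17]
```

Run:
```python
from h import *
plan([.437,.2865,.15],down(-8.9),start=None)
```

```text
rows 10 shift [0.03, -0.944, 0.573] turn [0.001, 0.0, 0.226]
```

Call:
step_arm(rows=[[1, [0.03, -0.944, 0.57], [0, 0, 0.226]], [1, [0.03, -0.944, 0.57], [0, 0, 0.226]], [1, [0.03, -0.944, 0.57], [0, 0, 0.226]], [1, [0.03, -0.944, 0.57], [0, 0, 0.226]], [1, [0.03, -0.944, 0.57], [0, 0, 0.226]]])

```text
time_s: 2.75
tool_pos: [0.4178, 0.1466, 0.2358]
tool_rot: [0.999, -0.04, 0.0, 0.0]
wrist_force: [0.6, 0.5, 0.8]
grip_width: 0.0923
finger_force: 0.0
```

Call:
step_arm(rows=[[1, [0.03, -0.944, 0.57], [0, 0, 0.226]], [1, [0.03, -0.944, 0.57], [0, 0, 0.226]], [1, [0.03, -0.944, 0.57], [0, 0, 0.226]], [1, [0.03, -0.944, 0.57], [0, 0, 0.226]], [1, [0.03, -0.944, 0.57], [0, 0, 0.226]]])

```text
time_s: 3.17
tool_pos: [0.4382, 0.2869, 0.15]
tool_rot: [0.997, -0.079, -0.0, 0.0]
wrist_force: [1.3, 0.1, 0.4]
grip_width: 0.0921
finger_force: 0.0
```

Call:
step_arm(rows=[[1, [0, 0, 0], [0, 0, 0]], [1, [0, 0, 0], [0, 0, 0]]])

```text
time_s: 3.33
tool_pos: [0.4375, 0.2865, 0.1497]
tool_rot: [0.997, -0.077, -0.001, 0.001]
wrist_force: [-0.3, 0.1, -0.1]
grip_width: 0.0915
finger_force: 0.0
```

Run:
```python
from h import *
import pickle
plan([.437,.2865,.1025],down(-8.9))
w=env.get_image("wrist"); m=cv2.morphologyEx(terra(w["image"]),cv2.MORPH_CLOSE,np.ones((9,9)))
cs,_=cv2.findContours(m,0,1); c=max(cs,key=cv2.contourArea); q=cv2.approxPolyN(c,4)[0]
print(q.tolist()); G=np.array([onz(w,*x,.043)[:2] for x in q]); print(G.round(4).tolist(),G.mean(0));
```

```text
rows 2 shift [-0.007, -0.0, 0.786] turn [0.016, 0.016, 0.003]
[[369, 159], [364, 281], [269, 281], [262, 159]]
[[0.4768, 0.2509], [0.3993, 0.2631], [0.4087, 0.3232], [0.4863, 0.312]] [0.44279793 0.28728536]
```

Call:
step_arm(rows=[[1, [0, -0.02, 0.78], [0, 0, 0]], [1, [0, -0.02, 0.78], [0, 0, 0]], [1, [0, 0, 0], [0, 0, 0]], [1, [0, 0, 0], [0, 0, 0]]])

```text
time_s: 3.72
tool_pos: [0.4375, 0.287, 0.1046]
tool_rot: [0.997, -0.078, -0.001, 0.001]
wrist_force: [0.1, -0.3, -0.6]
grip_width: 0.0918
finger_force: 0.0
```

Call:
step_arm(rows=[[-0.2, [0, 0, 0], [0, 0, 0]], [-0.2, [0, 0, 0], [0, 0, 0]], [-0.2, [0, 0, 0], [0, 0, 0]], [-0.2, [0, 0, 0], [0, 0, 0]], [-0.2, [0, 0, 0], [0, 0, 0]]], force=30)

```text
time_s: 4.13
tool_pos: [0.4376, 0.2888, 0.105]
tool_rot: [0.997, -0.077, 0.001, -0.0]
wrist_force: [-0.2, -0.5, -0.7]
grip_width: 0.0631
finger_force: 0.0
```

Call:
step_arm(rows=[[-0.2, [0, 0, 0], [0, 0, 0]], [-0.2, [0, 0, 0], [0, 0, 0]], [-0.2, [0, 0, 0], [0, 0, 0]], [-0.2, [0, 0, 0], [0, 0, 0]]])

```text
time_s: 4.47
tool_pos: [0.4376, 0.2888, 0.1049]
tool_rot: [0.997, -0.077, 0.0, -0.0]
wrist_force: [-1.2, -1.0, 6.0]
grip_width: 0.061
finger_force: 30.0
```

Call:
step_arm(rows=[[0.6, [0, 0, 0], [0, 0, 0]], [0.6, [0, 0, 0], [0, 0, 0]], [0.6, [0, 0, 0.08], [0, 0, 0]], [0.6, [0, 0, 0], [0, 0, 0]], [0.6, [0, 0, 0], [0, 0, 0]]])

```text
time_s: 4.88
tool_pos: [0.4371, 0.2886, 0.1016]
tool_rot: [0.997, -0.077, -0.0, 0.0]
wrist_force: [1.1, -0.6, -0.1]
grip_width: 0.0731
finger_force: 0.0
```

Run:
```python
from h import *
plan([.437,.2885,.1025],down(-8.9)); s=env.read_state(); print(s["tool_pos"],s["wrist_force"],s["grip_width"])
```

```text
rows 1 shift [-0.004, 0.005, -0.031] turn [0.008, 0.009, 0.004]
[0.4371398  0.2886328  0.10155916] [ 1.07957424 -0.56424587 -0.05322923] 0.0731196902593179
```

Call:
step_arm(rows=[[-0.2, [0, 0, -0.02], [0, 0, 0]], [-0.2, [0, 0, 0], [0, 0, 0]], [-0.2, [0, 0, 0], [0, 0, 0]], [-0.2, [0, 0, 0], [0, 0, 0]], [-0.2, [0, 0, 0], [0, 0, 0]]], force=35)

```text
time_s: 5.3
tool_pos: [0.4374, 0.2887, 0.1026]
tool_rot: [0.997, -0.078, 0.0, 0.0]
wrist_force: [-0.2, 0.5, -0.4]
grip_width: 0.0613
finger_force: 35.0
```

Call:
step_arm(rows=[[-0.2, [0, 0, 0], [0, 0, 0]], [-0.2, [0, 0, -0.5], [0, 0, 0]], [-0.2, [0, 0, -1], [0, 0, 0]], [-0.2, [0, 0, -1], [0, 0, 0]], [-0.2, [0, 0, -1], [0, 0, 0]]])

```text
time_s: 5.72
tool_pos: [0.437, 0.2885, 0.2085]
tool_rot: [0.997, -0.077, -0.001, 0.0]
wrist_force: [1.4, 0.4, -1.1]
grip_width: 0.0611
finger_force: 35.0
```

Call:
step_arm(rows=[[-0.2, [0, 0, -1], [0, 0, 0]], [-0.2, [0, 0, -0.5], [0, 0, 0]], [-0.2, [0, 0, 0], [0, 0, 0]], [-0.2, [0, 0, 0], [0, 0, 0]]])

```text
time_s: 6.05
tool_pos: [0.4373, 0.2887, 0.2528]
tool_rot: [0.997, -0.077, 0.001, -0.0]
wrist_force: [-0.1, -0.0, -1.0]
grip_width: 0.0613
finger_force: 35.0
```

```bash
cat >> h.py <<'E'
P=np.array([.4108,.0090,.01506])
DK=R.from_euler('z',P[2])*R.from_euler('y',-22,degrees=True)
def deck(p): return np.array([P[0],P[1],.032])+DK.apply(p)
TR=R.from_euler('z',P[2])*R.from_euler('y',-12.8,degrees=True)  # tile frame
TOOLR=TR*R.from_euler('x',180,degrees=True)
def tcp_for(xc,zc,d,ax=0):  # tile centre at deck x,z(m); tile centre lies d ahead of TCP along z, ax along tool x
    return deck([xc,0,zc])-TOOLR.apply([ax,0,d])
E
python3 - <<'E'
from h import *
s=env.read_state(); print(s["tool_pos"],s["wrist_force"],s["grip_width"])
d=.1018-.039; print(d)
h=tcp_for(.110,.011+.06,d); print(h,tcp_for(.110,.011,d)); plan(h,TOOLR)
E
```

```text
[0.43730809 0.28868792 0.25277378] [-0.13039442 -0.03768227 -1.00292737] 0.06125599105414959
0.0628
[0.47227294 0.00992585 0.20027616] [0.49474679 0.01026433 0.14464513]
rows 10 shift [0.171, 0.919, 0.19] turn [0.027, 0.318, -0.243]
```

Call:
step_arm(rows=[[-0.2, [0.171, 0.919, 0.19], [0.027, 0.318, -0.243]], [-0.2, [0.171, 0.919, 0.19], [0.027, 0.318, -0.243]], [-0.2, [0.171, 0.919, 0.19], [0.027, 0.318, -0.243]], [-0.2, [0.171, 0.919, 0.19], [0.027, 0.318, -0.243]], [-0.2, [0.171, 0.919, 0.19], [0.027, 0.318, -0.243]]])

```text
time_s: 6.47
tool_pos: [0.4461, 0.1474, 0.2226]
tool_rot: [0.998, -0.034, 0.054, 0.0]
wrist_force: [1.3, 0.1, -0.9]
grip_width: 0.0613
finger_force: 35.0
```

Call:
step_arm(rows=[[-0.2, [0.171, 0.919, 0.19], [0.027, 0.318, -0.243]], [-0.2, [0.171, 0.919, 0.19], [0.027, 0.318, -0.243]], [-0.2, [0.171, 0.919, 0.19], [0.027, 0.318, -0.243]], [-0.2, [0.171, 0.919, 0.19], [0.027, 0.318, -0.243]], [-0.2, [0.171, 0.919, 0.19], [0.027, 0.318, -0.243]]])

```text
time_s: 6.88
tool_pos: [0.4709, 0.0089, 0.1981]
tool_rot: [0.994, 0.008, 0.11, -0.001]
wrist_force: [0.3, 0.6, -0.9]
grip_width: 0.061
finger_force: 35.0
```

Call:
step_arm(rows=[[-0.2, [0, 0, 0], [0, 0, 0]], [-0.2, [0, 0, 0], [0, 0, 0]]])

```text
time_s: 7.05
tool_pos: [0.4711, 0.009, 0.1983]
tool_rot: [0.994, 0.006, 0.109, -0.001]
wrist_force: [0.2, -0.8, -1.4]
grip_width: 0.0612
finger_force: 35.0
```

Run:
```python
from h import *
s=env.read_state(); r0=R.from_quat(s["tool_rot"]); print(s["tool_pos"],s["wrist_force"],s["grip_width"])
plan(tcp_for(.110,.011+.03,.0628),TOOLR);plan(tcp_for(.110,.0125,.0628),TOOLR)
w=env.get_image("wrist"); cv2.imwrite("pics/hold.png",w["image"][:,:,::-1])
m=cv2.morphologyEx(terra(w["image"]),cv2.MORPH_CLOSE,np.ones((9,9)))
cs,_=cv2.findContours(m,0,1); c=max(cs,key=cv2.contourArea); q=cv2.approxPolyN(c,4)[0]
print(q.tolist())
# tile top plane in tool frame: z=.0628-.004
for x in q:
    o,d=ray(w,*x); o=r0.inv().apply(o-s["tool_pos"]); d=r0.inv().apply(d); print((o+d*(.0588-o[2])/d[2]).round(4))
```

```text
[0.47105881 0.00896892 0.19833408] [ 0.18903613 -0.80375373 -1.35994993] 0.061248602157142805
rows 1 shift [0.219, -0.032, 0.932] turn [0.001, 0.074, -0.049]
rows 2 shift [0.187, -0.016, 0.935] turn [0.0, 0.037, -0.024]
[[390, 174], [384, 281], [257, 281], [250, 174]]
[0.0451 0.0318 0.0588]
[-0.0077  0.0318  0.0588]
[-0.0077 -0.0299  0.0588]
[ 0.0451 -0.0304  0.0588]
```

View pics/hold.png

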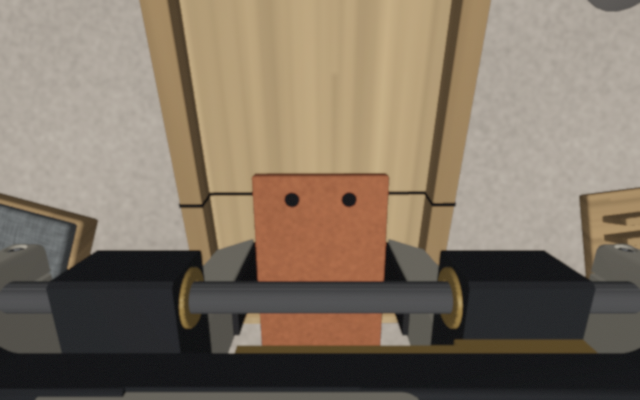

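Tile is held straight, head edge at row 174 (45 mm ahead of the grip centre). Lowering.

Call:
step_arm(rows=[[-0.2, [0.11, -0.02, 0.466], [0, 0.037, -0.024]], [-0.2, [0.11, -0.02, 0.466], [0, 0.037, -0.024]], [-0.2, [0.07, 0, 0.4], [0, 0, 0]], [-0.2, [0, 0, 0], [0, 0, 0]], [-0.2, [0, 0, 0], [0, 0, 0]]])

```text
time_s: 7.52
tool_pos: [0.4889, 0.0127, 0.1625]
tool_rot: [0.994, 0.01, 0.112, -0.001]
wrist_force: [0.4, -0.3, -0.7]
grip_width: 0.0614
finger_force: 35.0
```

Run:
```python
from h import *
s=env.read_state(); print(s["tool_pos"],s["wrist_force"],s["grip_width"])
plan(tcp_for(.110,.0125,.0628),TOOLR);plan(tcp_for(.110,.011,.0628),TOOLR)
```

```text
[0.48887444 0.01271683 0.1624911 ] [ 0.39715667 -0.28735151 -0.72075285] 0.061372741847953875
rows 1 shift [0.048, 0.085, 0.574] turn [-0.011, -0.024, 0.071]
rows 1 shift [0.056, 0.085, 0.623] turn [-0.011, -0.024, 0.071]
```

Call:
step_arm(rows=[[-0.2, [0.025, 0.045, 0.25], [0, -0.01, 0.035]], [-0.2, [0.025, 0.04, 0.2], [0, -0.01, 0.035]], [-0.2, [0, 0, 0.07], [0, 0, 0]], [-0.2, [0, 0, 0], [0, 0, 0]], [-0.2, [0, 0, 0], [0, 0, 0]]])

```text
time_s: 7.93
tool_pos: [0.4945, 0.009, 0.1484]
tool_rot: [0.994, 0.007, 0.113, -0.001]
wrist_force: [-0.3, 0.3, -1.2]
grip_width: 0.0613
finger_force: 35.0
```

Run:
```python
from h import *
s=env.read_state(); print(s["tool_pos"],s["wrist_force"],s["grip_width"])
plan(tcp_for(.110,.011,.0628),TOOLR)
```

```text
[0.49450483 0.00902486 0.148362  ] [-0.25940484  0.28424162 -1.22858897] 0.06127940414585615
rows 1 shift [-0.019, -0.041, 0.123] turn [0.002, -0.038, -0.021]
```

Call:
step_arm(rows=[[-0.2, [-0.01, -0.03, 0.06], [0, -0.02, -0.01]], [-0.2, [0, 0, 0.04], [0, -0.02, -0.01]], [-0.2, [0, 0, 0], [0, 0, 0]], [-0.2, [0, 0, 0], [0, 0, 0]]])

```text
time_s: 8.27
tool_pos: [0.495, 0.01, 0.1458]
tool_rot: [0.994, 0.008, 0.112, -0.001]
wrist_force: [-2.7, 0.1, 4.3]
grip_width: 0.0613
finger_force: 35.0
```

Run:
```python
from h import *
s=env.read_state(); print(s["tool_pos"],s["wrist_force"],s["moment"],s["grip_width"])
plan(tcp_for(.110,.011,.0628),TOOLR)
```

```text
[0.49495092 0.0099982  0.14580705] [-2.73606883  0.09942866  4.30331854] [ 0.13801364  0.38971916 -0.00977196] 0.06131791480920305
rows 1 shift [-0.015, -0.009, 0.036] turn [0.002, -0.008, 0.001]
```

Call:
step_arm(rows=[[-0.2, [0, 0, 0.015], [0, 0, 0]], [-0.2, [0, 0, 0], [0, 0, 0]], [0.65, [0, 0, 0], [0, 0, 0]], [0.65, [0, 0, 0], [0, 0, 0]], [0.65, [0, 0, 0], [0, 0, 0]]])

```text
time_s: 8.68
tool_pos: [0.4952, 0.0099, 0.145]
tool_rot: [0.994, 0.008, 0.112, -0.001]
wrist_force: [0.6, -0.8, -0.6]
grip_width: 0.0745
finger_force: 0.0
```

Call:
step_arm(rows=[[0.65, [0, 0, -0.1], [0, 0, 0]], [0.65, [0, 0, -0.6], [0, 0, 0]], [0.65, [0, 0, -1], [0, 0, 0]], [0.65, [0, 0, -1], [0, 0, 0]], [0.65, [-0.5, 0, -1], [0, 0, 0]]])

```text
time_s: 9.1
tool_pos: [0.4573, 0.0091, 0.2518]
tool_rot: [0.994, 0.007, 0.113, -0.001]
wrist_force: [1.0, -0.1, 1.1]
grip_width: 0.0755
finger_force: 0.0
```

Call:
step_arm(rows=[[0.65, [-1, 0, -1], [0, 0, 0]], [0.65, [-1, 0, 0], [0, 0, 0]], [0.65, [0, 0, 0], [0, 0, 0]], [0.65, [0, 0, 0], [0, 0, 0]]])

```text
time_s: 9.43
tool_pos: [0.3902, 0.0085, 0.2658]
tool_rot: [0.994, 0.007, 0.112, -0.001]
wrist_force: [0.7, 0.3, -0.1]
grip_width: 0.0758
finger_force: 0.0
```

Run:
```python
from h import *
import pickle
w=env.get_image("wrist"); pickle.dump(w,open("w1.pkl","wb"))
cv2.imwrite("pics/w1.png",w["image"][:,:,::-1])
s=env.read_state();print(s["tool_pos"],s["q"].round(2))
A=DK
# project expected top corners of tile 1
for xc in(.110,):
  for sx in(.045,-.045):
    for sy in(.031,-.031): print((sx,sy),proj(w,deck([xc,0,.011])+TR.apply([sx,sy,.004])).round(1))
m=cv2.morphologyEx(terra(w["image"]),cv2.MORPH_CLOSE,np.ones((3,3)))
cs,_=cv2.findContours(m,0,1); c=max(cs,key=cv2.contourArea); print(cv2.approxPolyDP(c,2,True)[:,0].tolist())
```

```text
[0.39148215 0.00832248 0.26588464] [-0.21  0.02  2.03  0.06  0.87  1.31]
(0.045, 0.031) [279.  44.]
(0.045, -0.031) [358.8  44. ]
(-0.045, 0.031) [282.5 159.4]
(-0.045, -0.031) [355.6 159.4]
[[282, 46], [281, 96], [286, 211], [351, 211], [353, 160], [357, 154], [359, 46]]
```

View pics/w1.png

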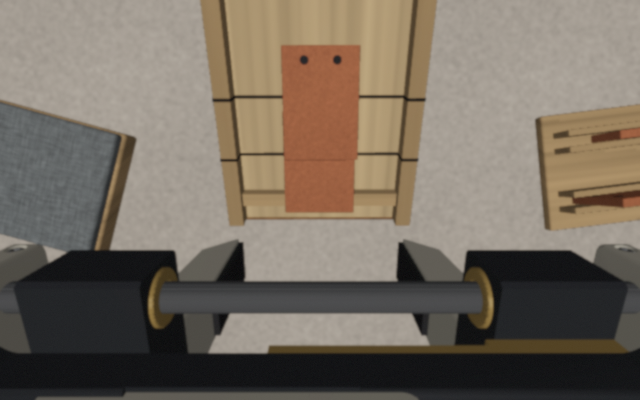

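The tile lies straight in the column, its tail edge (row ~159) just about at the lower line and head at row 46 (expected 44, about 1 mm). Next the rack tile.

Run:
```python
from h import *
import pickle
d=pickle.load(open("im.pkl","rb"))["top"]
h=cv2.cvtColor(d["image"],cv2.COLOR_RGB2HSV)[185:245,210:280]; 
g=cv2.inRange(h,(85,25,40),(125,255,140)); g=cv2.morphologyEx(g,cv2.MORPH_CLOSE,np.ones((25,25)));g=cv2.morphologyEx(g,cv2.MORPH_OPEN,np.ones((5,5)))
cs,_=cv2.findContours(g,0,1); c=max(cs,key=cv2.contourArea); q=cv2.boxPoints(cv2.minAreaRect(c))+[210,185]
G=np.array([onz(d,*x,.035)[:2] for x in q]);print(q.tolist(),G.round(3).tolist(),G.mean(0))
plan([.4365,-.2975,.22],down(97.8))
```

```text
Traceback (most recent call last):
ValueError: max() iterable argument is empty
```

Run:
```python
from h import *
import pickle
d=pickle.load(open("im.pkl","rb"))["top"]
G=np.array([onz(d,210+u/3.077,140+v/3.077,.035)[:2] for u,v in((62,152),(187,183),(157,298),(28,268))]);print(G.round(3).tolist(),G.mean(0))
plan([.4365,-.2975,.22],down(97.8))
```

```text
[[0.521, 0.332], [0.487, 0.199], [0.366, 0.229], [0.399, 0.364]] [0.44324166 0.28102205]
rows 25 shift [-0.3, 0.357, 0.039] turn [0.109, -0.096, -0.965]
```

Call:
step_arm(rows=[[-0.1, [-0.3, 0.357, 0.039], [0.109, -0.096, -0.965]], [-0.1, [-0.3, 0.357, 0.039], [0.109, -0.096, -0.965]], [-0.1, [-0.3, 0.357, 0.039], [0.109, -0.096, -0.965]], [-0.1, [-0.3, 0.357, 0.039], [0.109, -0.096, -0.965]], [-0.1, [-0.3, 0.357, 0.039], [0.109, -0.096, -0.965]]])

```text
time_s: 9.9
tool_pos: [0.3579, -0.0517, 0.2509]
tool_rot: [0.98, 0.178, 0.093, -0.001]
wrist_force: [0.2, 0.6, -0.1]
grip_width: 0.0469
finger_force: 0.0
```

Call:
step_arm(rows=[[-0.1, [-0.3, 0.357, 0.039], [0.109, -0.096, -0.965]], [-0.1, [-0.3, 0.357, 0.039], [0.109, -0.096, -0.965]], [-0.1, [-0.3, 0.357, 0.039], [0.109, -0.096, -0.965]], [-0.1, [-0.3, 0.357, 0.039], [0.109, -0.096, -0.965]], [-0.1, [-0.3, 0.357, 0.039], [0.109, -0.096, -0.965]]])

```text
time_s: 10.32
tool_pos: [0.345, -0.12, 0.2397]
tool_rot: [0.937, 0.341, 0.072, -0.001]
wrist_force: [0.5, 0.6, 0.9]
grip_width: 0.0409
finger_force: 0.0
```

Call:
step_arm(rows=[[-0.1, [-0.3, 0.357, 0.039], [0.109, -0.096, -0.965]], [-0.1, [-0.3, 0.357, 0.039], [0.109, -0.096, -0.965]], [-0.1, [-0.3, 0.357, 0.039], [0.109, -0.096, -0.965]], [-0.1, [-0.3, 0.357, 0.039], [0.109, -0.096, -0.965]], [-0.1, [-0.3, 0.357, 0.039], [0.109, -0.096, -0.965]]])

```text
time_s: 10.73
tool_pos: [0.3551, -0.1888, 0.2311]
tool_rot: [0.868, 0.495, 0.049, -0.001]
wrist_force: [-0.4, -0.3, -0.1]
grip_width: 0.0413
finger_force: 0.0
```

Call:
step_arm(rows=[[-0.1, [-0.3, 0.357, 0.039], [0.109, -0.096, -0.965]], [-0.1, [-0.3, 0.357, 0.039], [0.109, -0.096, -0.965]], [-0.1, [-0.3, 0.357, 0.039], [0.109, -0.096, -0.965]], [-0.1, [-0.3, 0.357, 0.039], [0.109, -0.096, -0.965]], [-0.1, [-0.3, 0.357, 0.039], [0.109, -0.096, -0.965]]])

```text
time_s: 11.15
tool_pos: [0.3872, -0.2506, 0.2243]
tool_rot: [0.773, 0.634, 0.025, -0.001]
wrist_force: [-0.2, -0.7, 1.0]
grip_width: 0.0411
finger_force: 0.0
```

Call:
step_arm(rows=[[-0.1, [-0.3, 0.357, 0.039], [0.109, -0.096, -0.965]], [-0.1, [-0.3, 0.357, 0.039], [0.109, -0.096, -0.965]], [-0.1, [-0.3, 0.357, 0.039], [0.109, -0.096, -0.965]], [-0.1, [-0.3, 0.357, 0.039], [0.109, -0.096, -0.965]], [-0.1, [-0.3, 0.357, 0.039], [0.109, -0.096, -0.965]]])

```text
time_s: 11.57
tool_pos: [0.4378, -0.2985, 0.2181]
tool_rot: [0.656, 0.755, -0.0, -0.001]
wrist_force: [0.6, -0.6, -0.3]
grip_width: 0.0413
finger_force: 0.0
```

Call:
step_arm(rows=[[-0.1, [0, 0, 0], [0, 0, 0]], [-0.1, [0, 0, 0], [0, 0, 0]]])

```text
time_s: 11.73
tool_pos: [0.4371, -0.2975, 0.218]
tool_rot: [0.658, 0.753, -0.0, -0.001]
wrist_force: [-0.5, 0.7, -0.3]
grip_width: 0.0413
finger_force: 0.0
```

Run:
```python
from h import *
s=env.read_state();print(s["tool_pos"],s["q"].round(2))
w=env.get_image("wrist"); cv2.imwrite("pics/rk.png",w["image"][:,:,::-1])
plan([.4365,-.2975,.15],down(97.8))
m=terra(w["image"]); cs,_=cv2.findContours(m,0,1)
for c in cs:
    if cv2.contourArea(c)>60:
        q=cv2.approxPolyDP(c,2,True)[:,0]; print([(x.tolist(),onz(w,*x,.074)[:2].round(4).tolist()) for x in q])
```

```text
[ 0.43709461 -0.29748365  0.21804559] [-0.74  0.42  1.62 -0.    1.1  -0.88]
rows 3 shift [-0.005, -0.0, 0.758] turn [-0.008, -0.01, -0.006]
[([389, 170], [0.4805, -0.2615]), ([386, 243], [0.4886, -0.3152]), ([397, 247], [0.4972, -0.3172]), ([401, 177], [0.4897, -0.2652]), ([397, 172], [0.4863, -0.2621])]
[([317, 141], [0.4285, -0.2486]), ([314, 149], [0.4272, -0.2542]), ([315, 266], [0.4393, -0.3407]), ([324, 267], [0.4461, -0.3406]), ([325, 154], [0.4351, -0.2565]), ([323, 142], [0.4326, -0.2487])]
```

View pics/rk.png

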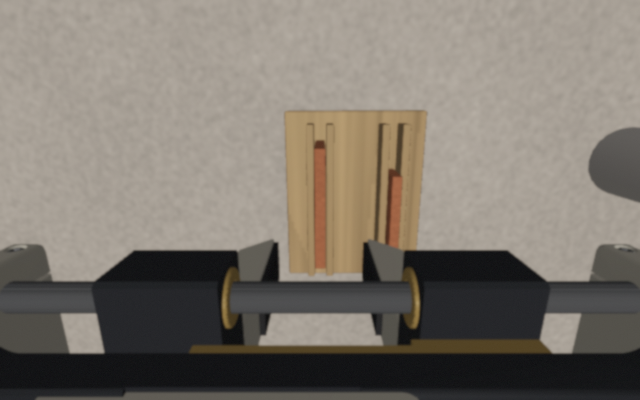

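The tile's top edge spans (314–325, 150–267), centred between the fingers (mid at x .437, y −.298). Descending to grip.

Call:
step_arm(rows=[[-0.1, [0, 0, 0.9], [0, 0, 0]], [-0.1, [0, 0, 0.9], [0, 0, 0]], [-0.1, [0, 0, 0.9], [0, 0, 0]], [-0.1, [0, 0, 0.68], [0, 0, 0]], [-0.1, [0, 0, 0], [0, 0, 0]]])

```text
time_s: 12.2
tool_pos: [0.4342, -0.2954, 0.1141]
tool_rot: [0.658, 0.753, 0.0, -0.004]
wrist_force: [-0.0, 0.8, -0.0]
grip_width: 0.0416
finger_force: 0.0
```

Call:
step_arm(rows=[[-1, [0, 0, 0], [0, 0, 0]], [-1, [0, 0, 0], [0, 0, 0]], [-1, [0, 0, 0], [0, 0, 0]], [-1, [0, 0, 0], [0, 0, 0]], [-1, [0, 0, 0], [0, 0, 0]]], force=25)

```text
time_s: 12.62
tool_pos: [0.4367, -0.2975, 0.1189]
tool_rot: [0.657, 0.754, -0.0, 0.001]
wrist_force: [0.7, -0.9, 0.1]
grip_width: 0.0124
finger_force: 0.0
```

Call:
step_arm(rows=[[-1, [0, 0, 0], [0, 0, 0]], [-1, [0, 0, 0], [0, 0, 0]], [-1, [0, 0, 0], [0, 0, 0]]])

```text
time_s: 12.87
tool_pos: [0.4366, -0.2974, 0.1186]
tool_rot: [0.657, 0.754, -0.0, 0.0]
wrist_force: [-0.8, 0.9, 6.5]
grip_width: 0.0077
finger_force: 25.0
```

Call:
step_arm(rows=[[-1, [0, 0, -0.4], [0, 0, 0]], [-1, [0, 0, -1], [0, 0, 0]], [-1, [0, 0, -1], [0, 0, 0]], [-1, [0, 0, -1], [0, 0, 0]], [-1, [0, 0, -1], [0, 0, 0]]])

```text
time_s: 13.28
tool_pos: [0.4362, -0.2969, 0.2509]
tool_rot: [0.657, 0.754, -0.0, -0.001]
wrist_force: [0.2, -1.3, -1.2]
grip_width: 0.0079
finger_force: 25.0
```

Call:
step_arm(rows=[[-1, [0, 0, -1], [0, 0, 0]], [-1, [0, 0, -0.7], [0, 0, 0]], [-1, [0, 0, 0], [0, 0, 0]]])

```text
time_s: 13.53
tool_pos: [0.4376, -0.2982, 0.3055]
tool_rot: [0.657, 0.754, -0.0, 0.004]
wrist_force: [0.8, -1.0, -1.2]
grip_width: 0.008
finger_force: 25.0
```

```bash
cat >> h.py <<'E'
def layp(th,h,az=25,c=(.443,.281),bot=.1066):
    t=np.radians(th); u=np.array([np.cos(np.radians(az)),np.sin(np.radians(az)),0])
    b=np.array([*c,0])-.031*u; b[2]=h+.004*np.sin(t)
    rot=down(az+90)*R.from_euler('x',th,degrees=True)
    return b-rot.apply([0,0,bot]),rot
E
python3 - <<'E'
from h import *
s=env.read_state();print(s["tool_pos"],s["wrist_force"],s["grip_width"])
p,r=layp(0,.18); print(p); plan(p,r)
q,r2=layp(50,.075); print(q); plan(q,r2,start=(p,r)); q,r2=layp(50,.0365); print(q)
E
```

```text
[ 0.43763311 -0.29816184  0.30545899] [ 0.76793233 -0.99613046 -1.20690799] 0.007974667322624166
[0.41490446 0.26789883 0.2866    ]
rows 19 shift [0.97, 0.236, 0.03] turn [0.003, 0.005, -0.226]
[0.48891386 0.30240998 0.14658534]
rows 13 shift [-0.0, 0.344, 0.256] turn [0.962, 0.0, 0.0]
[0.48891386 0.30240998 0.10808534]
```

Call:
step_arm(rows=[[-1, [0.97, 0.236, 0.03], [0, 0, -0.226]], [-1, [0.97, 0.236, 0.03], [0, 0, -0.226]], [-1, [0.97, 0.236, 0.03], [0, 0, -0.226]], [-1, [0.97, 0.236, 0.03], [0, 0, -0.226]], [-1, [0.97, 0.236, 0.03], [0, 0, -0.226]]])

```text
time_s: 13.95
tool_pos: [0.4465, -0.1464, 0.2949]
tool_rot: [0.627, 0.779, -0.0, -0.002]
wrist_force: [0.1, -0.2, -1.6]
grip_width: 0.0074
finger_force: 25.0
```

Call:
step_arm(rows=[[-1, [0.97, 0.236, 0.03], [0, 0, -0.226]], [-1, [0.97, 0.236, 0.03], [0, 0, -0.226]], [-1, [0.97, 0.236, 0.03], [0, 0, -0.226]], [-1, [0.97, 0.236, 0.03], [0, 0, -0.226]], [-1, [0.97, 0.236, 0.03], [0, 0, -0.226]]])

```text
time_s: 14.37
tool_pos: [0.4451, 0.0033, 0.2906]
tool_rot: [0.596, 0.803, -0.001, -0.001]
wrist_force: [1.2, -0.7, -1.3]
grip_width: 0.0078
finger_force: 25.0
```

Call:
step_arm(rows=[[-1, [0.97, 0.236, 0.03], [0, 0, -0.226]], [-1, [0.97, 0.236, 0.03], [0, 0, -0.226]], [-1, [0.97, 0.236, 0.03], [0, 0, -0.226]], [-1, [0.97, 0.236, 0.03], [0, 0, -0.226]], [-1, [0.97, 0.236, 0.03], [0, 0, -0.226]]])

```text
time_s: 14.78
tool_pos: [0.4319, 0.1523, 0.2862]
tool_rot: [0.563, 0.826, -0.001, -0.001]
wrist_force: [1.1, -0.0, -1.3]
grip_width: 0.0077
finger_force: 25.0
```

Call:
step_arm(rows=[[-1, [0.97, 0.236, 0.03], [0, 0, -0.226]], [-1, [0.97, 0.236, 0.03], [0, 0, -0.226]], [-1, [0.97, 0.236, 0.03], [0, 0, -0.226]], [-1, [0.97, 0.236, 0.03], [0, 0, -0.226]]])

```text
time_s: 15.12
tool_pos: [0.413, 0.2705, 0.2825]
tool_rot: [0.537, 0.844, -0.001, -0.001]
wrist_force: [-0.1, -0.1, -0.6]
grip_width: 0.008
finger_force: 25.0
```

Call:
step_arm(rows=[[-1, [0, 0.34, 0.25], [0.96, 0, 0]], [-1, [0, 0.34, 0.25], [0.96, 0, 0]], [-1, [0, 0.34, 0.25], [0.96, 0, 0]], [-1, [0, 0.34, 0.25], [0.96, 0, 0]], [-1, [0, 0.34, 0.25], [0.96, 0, 0]]])

```text
time_s: 15.53
tool_pos: [0.455, 0.2886, 0.2385]
tool_rot: [0.529, 0.831, -0.143, -0.091]
wrist_force: [0.3, -0.2, -1.2]
grip_width: 0.0078
finger_force: 25.0
```

Call:
step_arm(rows=[[-1, [0, 0.34, 0.25], [0.96, 0, 0]], [-1, [0, 0.34, 0.25], [0.96, 0, 0]], [-1, [0, 0.34, 0.25], [0.96, 0, 0]], [-1, [0, 0.34, 0.25], [0.96, 0, 0]], [-1, [0, 0.34, 0.25], [0.96, 0, 0]]])

```text
time_s: 15.95
tool_pos: [0.4807, 0.3004, 0.1818]
tool_rot: [0.507, 0.796, -0.279, -0.178]
wrist_force: [-0.1, 0.7, -0.5]
grip_width: 0.0078
finger_force: 25.0
```

Call:
step_arm(rows=[[-1, [0, 0.34, 0.25], [0.96, 0, 0]], [-1, [0, 0.34, 0.25], [0.96, 0, 0]], [-1, [0, 0.34, 0.25], [0.96, 0, 0]], [-1, [0, 0, 0], [0, 0, 0]], [-1, [0, 0, 0], [0, 0, 0]]])

```text
time_s: 16.37
tool_pos: [0.487, 0.3033, 0.1439]
tool_rot: [0.487, 0.764, -0.357, -0.228]
wrist_force: [-0.2, 0.2, -0.9]
grip_width: 0.0075
finger_force: 25.0
```

Run:
```python
from h import *
s=env.read_state();print(s["tool_pos"],s["q"].round(2),s["wrist_force"],s["grip_width"])
q,r2=layp(50,.0365); print(q);plan(q,r2)
```

```text
[0.48696821 0.30333953 0.14394255] [ 0.43  1.01  0.95 -0.01  2.06 -0.01] [-0.17360319  0.20198578 -0.89549758] 0.0075313133693855365
[0.48891386 0.30240998 0.10808534]
rows 1 shift [-0.056, 0.947, 0.731] turn [-0.032, -0.009, 0.007]
```

Call:
step_arm(rows=[[-1, [0, 0.35, 0.27], [0, 0, 0]], [-1, [0, 0.35, 0.27], [0, 0, 0]], [-1, [-0.04, 0.2, 0.15], [0, 0, 0]], [-1, [0, 0, 0], [0, 0, 0]], [-1, [0, 0, 0], [0, 0, 0]]])

```text
time_s: 16.78
tool_pos: [0.4892, 0.303, 0.1127]
tool_rot: [0.487, 0.764, -0.356, -0.227]
wrist_force: [0.4, 0.2, -0.9]
grip_width: 0.0077
finger_force: 25.0
```

Run:
```python
from h import *
s=env.read_state();print(s["tool_pos"],s["wrist_force"],s["grip_width"])
q,r2=layp(50,.0355); print(q);plan(q,r2)
```

```text
[0.48919965 0.30301999 0.11265633] [ 0.42272769  0.21095841 -0.90734822] 0.00770734688670007
[0.48891386 0.30240998 0.10708534]
rows 1 shift [-0.015, 0.131, 0.133] turn [0.006, -0.01, 0.006]
```

Call:
step_arm(rows=[[-1, [0, 0.1, 0.1], [0, 0, 0]], [-1, [0, 0.03, 0.03], [0, 0, 0]], [-1, [0, 0, 0], [0, 0, 0]], [-1, [0, 0, 0], [0, 0, 0]]])

```text
time_s: 17.12
tool_pos: [0.489, 0.303, 0.1074]
tool_rot: [0.487, 0.765, -0.356, -0.227]
wrist_force: [-0.7, 0.4, -1.4]
grip_width: 0.0077
finger_force: 25.0
```

Call:
step_arm(rows=[[-0.57, [0, 0, 0], [0, 0, 0]], [-0.57, [0, 0, 0], [0, 0, 0]], [-0.57, [0, 0, 0], [0, 0, 0]], [-0.57, [0, 0, 0], [0, 0, 0]], [-0.57, [0, 0, 0], [0, 0, 0]]])

```text
time_s: 17.53
tool_pos: [0.489, 0.303, 0.1073]
tool_rot: [0.487, 0.765, -0.356, -0.227]
wrist_force: [0.4, -0.7, 0.3]
grip_width: 0.0194
finger_force: 0.2
```

Run:
```python
from h import *
s=env.read_state();print(s["tool_pos"],s["wrist_force"],s["grip_width"])
t=env.get_image("scene"); cv2.imwrite("pics/lay.png",cv2.resize(t["image"][150:260,350:500,::-1],(750,550)))
```

```text
[0.48896634 0.30300307 0.10730496] [ 0.38736532 -0.66923407  0.25141667] 0.019390697391824502
```

View pics/lay.png

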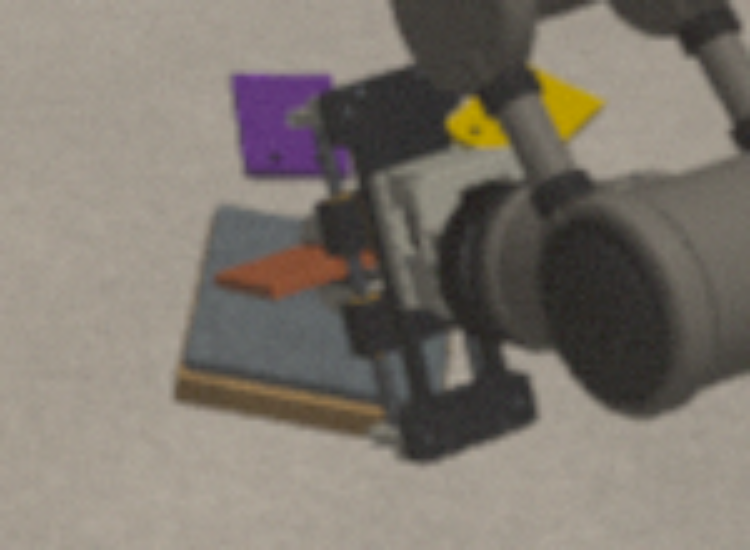

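The tile leans on the lower finger, lower edge on the pad. Withdrawing along the tool axis so it lies down.

Call:
step_arm(rows=[[-0.57, [0, 0, -0.3], [0, 0, 0]], [-0.57, [0, 0, -0.5], [0, 0, 0]], [-0.57, [0, 0, -0.8], [0, 0, 0]], [-0.57, [0, 0, -1], [0, 0, 0]], [-0.57, [0, 0, -1], [0, 0, 0]]])

```text
time_s: 18.0
tool_pos: [0.5641, 0.3381, 0.1781]
tool_rot: [0.487, 0.764, -0.356, -0.227]
wrist_force: [1.7, 1.7, -0.2]
grip_width: 0.0198
finger_force: 0.0
```

Call:
step_arm(rows=[[-0.57, [0, -0.5, -0.8], [-1, 0, 0]], [-0.57, [0, -0.5, -0.8], [-1, 0, 0]], [-0.57, [0, -0.5, -0.3], [-1, 0, 0]], [-0.57, [0, -0.5, 0], [-1, 0, 0]], [-0.57, [0, 0, 0], [0, 0, 0]]])

```text
time_s: 18.42
tool_pos: [0.5603, 0.3365, 0.2609]
tool_rot: [0.514, 0.807, -0.245, -0.156]
wrist_force: [0.3, 0.2, 1.0]
grip_width: 0.0196
finger_force: 0.0
```

Run:
```python
from h import *
s=env.read_state();print(s["tool_pos"])
plan([.42,.27,.25],down(115))
t=env.get_image("top"); m=terra(t["image"])[185:245,200:290]
cs,_=cv2.findContours(m,0,1); c=max(cs,key=cv2.contourArea); print(cv2.contourArea(c)); q=cv2.boxPoints(cv2.minAreaRect(c))+[200,185]
print([onz(t,*x,.043)[:2].round(3).tolist() for x in q])
```

```text
[0.56031406 0.33652439 0.26094376]
rows 9 shift [-0.004, -0.539, 0.226] turn [-0.938, -0.001, 0.001]
74.5
[[0.487, 0.27], [0.495, 0.255], [0.44, 0.226], [0.432, 0.242]]
```

Run:
```python
from h import *
plan([.458,.249,.28],down(115))
```

```text
rows 9 shift [-0.133, -0.489, 0.088] turn [-0.941, -0.001, 0.001]
```

Call:
step_arm(rows=[[1, [-0.133, -0.489, 0.088], [-0.941, 0, 0]], [1, [-0.133, -0.489, 0.088], [-0.941, 0, 0]], [1, [-0.133, -0.489, 0.088], [-0.941, 0, 0]], [1, [-0.133, -0.489, 0.088], [-0.941, 0, 0]], [1, [-0.133, -0.489, 0.088], [-0.941, 0, 0]]])

```text
time_s: 18.88
tool_pos: [0.5071, 0.289, 0.2772]
tool_rot: [0.533, 0.836, -0.11, -0.071]
wrist_force: [-0.8, -0.2, 0.5]
grip_width: 0.0486
finger_force: 0.0
```

Call:
step_arm(rows=[[1, [-0.133, -0.489, 0.088], [-0.941, 0, 0]], [1, [-0.133, -0.489, 0.088], [-0.941, 0, 0]], [1, [-0.133, -0.489, 0.088], [-0.941, 0, 0]], [1, [-0.133, -0.489, 0.088], [-0.941, 0, 0]], [1, [0, 0, 0], [0, 0, 0]]])

```text
time_s: 19.3
tool_pos: [0.4569, 0.248, 0.2761]
tool_rot: [0.537, 0.843, -0.002, -0.002]
wrist_force: [-0.2, -0.2, -0.1]
grip_width: 0.0821
finger_force: 0.0
```

Call:
step_arm(rows=[[1, [0, 0, 0], [0, 0, 0]], [1, [0, 0, 0], [0, 0, 0]]])

```text
time_s: 19.47
tool_pos: [0.4608, 0.25, 0.2771]
tool_rot: [0.537, 0.843, -0.001, -0.001]
wrist_force: [0.8, -0.2, 0.6]
grip_width: 0.0905
finger_force: 0.0
```

Run:
```python
from h import *
s=env.read_state();print(s["tool_pos"])
w=env.get_image("wrist"); cv2.imwrite("pics/rt.png",w["image"][:,:,::-1])
m=cv2.morphologyEx(terra(w["image"]),cv2.MORPH_CLOSE,np.ones((9,9)))
cs,_=cv2.findContours(m,0,1); c=max(cs,key=cv2.contourArea); q=cv2.approxPolyN(c,4)[0].astype(float)
G=np.array([onz(w,*x,.043)[:2] for x in q]); print(q.tolist(),G.round(4).tolist(),G.mean(0).round(4))
for i in range(4):
    e=G[(i+1)%4]-G[i]; print(np.linalg.norm(e).round(4),np.degrees(np.arctan2(e[1],e[0])).round(2))
```

```text
[0.46082984 0.24997524 0.27707465]
[[355.0, 96.0], [353.0, 192.0], [290.0, 192.0], [288.0, 96.0]] [[0.455, 0.336], [0.4931, 0.2554], [0.4376, 0.2295], [0.4002, 0.3105]] [0.4465 0.2828]
0.0892 -64.66
0.0613 -154.96
0.0892 114.79
0.0604 25.01
```

View pics/rt.png

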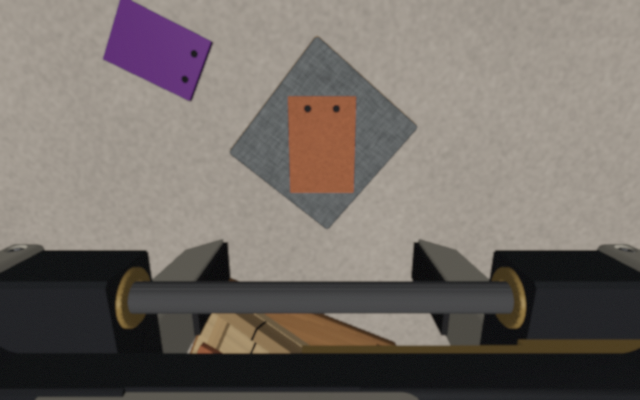

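The tile lies flat on the rest, holes at the far end (307,108),(336,108), centre at world (.4465,.2828), heading 115°. (That was the tenth picture; numbers only from here.)

Run:
```python
from h import *
plan([.4465,.2828,.105],down(115),n=8)
```

```text
rows 8 shift [0.149, 0.004, 0.716] turn [-0.003, -0.001, -0.0]
```

Call:
step_arm(rows=[[1, [0.24, 0, 0.8], [0, 0, 0]], [1, [0.24, 0, 0.8], [0, 0, 0]], [1, [0.24, 0, 0.8], [0, 0, 0]], [1, [0.24, 0, 0.8], [0, 0, 0]], [1, [0.24, 0, 0.8], [0, 0, 0]]])

```text
time_s: 19.93
tool_pos: [0.445, 0.2831, 0.1554]
tool_rot: [0.537, 0.843, -0.001, -0.001]
wrist_force: [0.3, 0.4, 0.4]
grip_width: 0.0916
finger_force: 0.0
```

Call:
step_arm(rows=[[1, [0, 0, 0.7], [0, 0, 0]], [1, [0, 0, 0.6], [0, 0, 0]], [1, [0, 0, 0.3], [0, 0, 0]], [1, [0, 0, 0], [0, 0, 0]], [1, [0, 0, 0], [0, 0, 0]]])

```text
time_s: 20.35
tool_pos: [0.4446, 0.2824, 0.1087]
tool_rot: [0.537, 0.843, -0.001, -0.001]
wrist_force: [0.7, 0.4, 0.2]
grip_width: 0.092
finger_force: 0.0
```

Run:
```python
from h import *
s=env.read_state();print(s["tool_pos"],s["wrist_force"])
plan([.4465,.2828,.1018],down(115))
```

```text
[0.4445681  0.28243486 0.10874631] [0.68382063 0.41316269 0.18571509]
rows 1 shift [-0.016, 0.064, 0.231] turn [-0.032, -0.011, -0.002]
```

Call:
step_arm(rows=[[0.6, [-0.01, 0.06, 0.15], [-0.02, 0, 0]], [0.6, [0, 0, 0.06], [0, 0, 0]], [0.6, [0, 0, 0], [0, 0, 0]], [0.6, [0, 0, 0], [0, 0, 0]]])

```text
time_s: 20.68
tool_pos: [0.4459, 0.2826, 0.1032]
tool_rot: [0.537, 0.843, 0.001, -0.0]
wrist_force: [-0.4, -0.2, 0.7]
grip_width: 0.0744
finger_force: 0.0
```

Run:
```python
from h import *
s=env.read_state();print(s["tool_pos"],s["wrist_force"],s["grip_width"])
plan([.4465,.2828,.1018],down(115))
```

```text
[0.44585492 0.28263167 0.10321449] [-0.37946586 -0.15653014  0.69229543] 0.074436236535898
rows 1 shift [-0.004, 0.022, 0.047] turn [0.012, -0.011, -0.003]
```

Call:
step_arm(rows=[[-0.2, [0, 0.02, 0.04], [0, 0, 0]], [-0.2, [0, 0, 0], [0, 0, 0]], [-0.2, [0, 0, 0], [0, 0, 0]], [-0.2, [0, 0, 0], [0, 0, 0]], [-0.2, [0, 0, 0], [0, 0, 0]]], force=35)

```text
time_s: 21.1
tool_pos: [0.4462, 0.2829, 0.1017]
tool_rot: [0.537, 0.843, 0.0, -0.0]
wrist_force: [0.7, -0.8, 0.6]
grip_width: 0.0613
finger_force: 35.0
```

Call:
step_arm(rows=[[-0.2, [0, 0, 0], [0, 0, 0]], [-0.2, [0, 0, 0], [0, 0, 0]]])

```text
time_s: 21.27
tool_pos: [0.4462, 0.2829, 0.1017]
tool_rot: [0.537, 0.843, 0.0, -0.0]
wrist_force: [0.4, -0.2, 2.4]
grip_width: 0.061
finger_force: 35.0
```

Call:
step_arm(rows=[[-0.2, [0, 0, -0.3], [0, 0, 0]], [-0.2, [0, 0, -1], [0, 0, 0]], [-0.2, [0, 0, -1], [0, 0, 0]], [-0.2, [0, 0, -1], [0, 0, 0]], [-0.2, [0, 0, -1], [0, 0, 0]]])

```text
time_s: 21.68
tool_pos: [0.4457, 0.2826, 0.2322]
tool_rot: [0.537, 0.843, -0.0, -0.001]
wrist_force: [1.0, 0.6, -0.8]
grip_width: 0.0613
finger_force: 35.0
```

Call:
step_arm(rows=[[-0.2, [0, 0, -0.9], [0, 0, 0]], [-0.2, [0, 0, 0], [0, 0, 0]], [-0.2, [0, 0, 0], [0, 0, 0]]])

```text
time_s: 21.93
tool_pos: [0.4465, 0.2829, 0.2593]
tool_rot: [0.537, 0.843, 0.002, 0.001]
wrist_force: [-0.1, -0.3, -0.7]
grip_width: 0.0615
finger_force: 35.0
```

```bash
cat >> h.py <<'E'
def held(d):
    s=env.read_state(); r0=R.from_quat(s["tool_rot"]); w=env.get_image("wrist")
    m=cv2.morphologyEx(terra(w["image"]),cv2.MORPH_CLOSE,np.ones((9,9)))
    cs,_=cv2.findContours(m,0,1); c=max(cs,key=cv2.contourArea); q=cv2.approxPolyN(c,4)[0]
    for x in q:
        o,v=ray(w,*x); o=r0.inv().apply(o-s["tool_pos"]); v=r0.inv().apply(v); print("held",(o+v*(d-.004-o[2])/v[2]).round(4))
E
python3 - <<'E'
from h import *
s=env.read_state();print(s["tool_pos"],s["wrist_force"],s["grip_width"])
held(.063)
h=tcp_for(.160,.011+.06,.063); print(h); plan(h,TOOLR)
E
```

```text
[0.44646778 0.28290394 0.25926331] [-0.1051888  -0.2888829  -0.68475265] 0.06146095905753188
held [0.0452 0.0307 0.059 ]
held [-0.0096  0.0318  0.059 ]
held [-0.0096 -0.0311  0.059 ]
held [ 0.0451 -0.0305  0.059 ]
[0.51858257 0.01062333 0.21920152]
rows 29 shift [-0.276, 0.268, 0.025] turn [-0.11, 0.071, 0.979]
```

Call:
step_arm(rows=[[-0.2, [-0.276, 0.268, 0.025], [-0.11, 0.071, 0.979]], [-0.2, [-0.276, 0.268, 0.025], [-0.11, 0.071, 0.979]], [-0.2, [-0.276, 0.268, 0.025], [-0.11, 0.071, 0.979]], [-0.2, [-0.276, 0.268, 0.025], [-0.11, 0.071, 0.979]], [-0.2, [-0.276, 0.268, 0.025], [-0.11, 0.071, 0.979]]])

```text
time_s: 22.4
tool_pos: [0.4963, 0.2547, 0.2518]
tool_rot: [0.674, 0.738, 0.021, -0.002]
wrist_force: [0.2, 0.3, -1.4]
grip_width: 0.0614
finger_force: 35.0
```

Call:
step_arm(rows=[[-0.2, [-0.276, 0.268, 0.025], [-0.11, 0.071, 0.979]], [-0.2, [-0.276, 0.268, 0.025], [-0.11, 0.071, 0.979]], [-0.2, [-0.276, 0.268, 0.025], [-0.11, 0.071, 0.979]], [-0.2, [-0.276, 0.268, 0.025], [-0.11, 0.071, 0.979]], [-0.2, [-0.276, 0.268, 0.025], [-0.11, 0.071, 0.979]]])

```text
time_s: 22.82
tool_pos: [0.5346, 0.2119, 0.2477]
tool_rot: [0.789, 0.612, 0.043, -0.002]
wrist_force: [-0.3, 0.6, -1.5]
grip_width: 0.0616
finger_force: 35.0
```

Call:
step_arm(rows=[[-0.2, [-0.276, 0.268, 0.025], [-0.11, 0.071, 0.979]], [-0.2, [-0.276, 0.268, 0.025], [-0.11, 0.071, 0.979]], [-0.2, [-0.276, 0.268, 0.025], [-0.11, 0.071, 0.979]], [-0.2, [-0.276, 0.268, 0.025], [-0.11, 0.071, 0.979]], [-0.2, [-0.276, 0.268, 0.025], [-0.11, 0.071, 0.979]]])

```text
time_s: 23.23
tool_pos: [0.5564, 0.1589, 0.2425]
tool_rot: [0.881, 0.468, 0.064, -0.002]
wrist_force: [0.4, 0.7, -0.9]
grip_width: 0.0612
finger_force: 35.0
```

Call:
step_arm(rows=[[-0.2, [-0.276, 0.268, 0.025], [-0.11, 0.071, 0.979]], [-0.2, [-0.276, 0.268, 0.025], [-0.11, 0.071, 0.979]], [-0.2, [-0.276, 0.268, 0.025], [-0.11, 0.071, 0.979]], [-0.2, [-0.276, 0.268, 0.025], [-0.11, 0.071, 0.979]], [-0.2, [-0.276, 0.268, 0.025], [-0.11, 0.071, 0.979]]])

```text
time_s: 23.65
tool_pos: [0.5593, 0.1019, 0.2356]
tool_rot: [0.947, 0.31, 0.082, -0.001]
wrist_force: [-0.5, 0.3, -0.1]
grip_width: 0.0614
finger_force: 35.0
```

Call:
step_arm(rows=[[-0.2, [-0.276, 0.268, 0.025], [-0.11, 0.071, 0.979]], [-0.2, [-0.276, 0.268, 0.025], [-0.11, 0.071, 0.979]], [-0.2, [-0.276, 0.268, 0.025], [-0.11, 0.071, 0.979]], [-0.2, [-0.276, 0.268, 0.025], [-0.11, 0.071, 0.979]], [-0.2, [-0.276, 0.268, 0.025], [-0.11, 0.071, 0.979]]])

```text
time_s: 24.07
tool_pos: [0.5432, 0.0474, 0.2265]
tool_rot: [0.985, 0.143, 0.099, -0.001]
wrist_force: [0.7, 0.5, -0.9]
grip_width: 0.0612
finger_force: 35.0
```

Call:
step_arm(rows=[[-0.2, [-0.276, 0.268, 0.025], [-0.11, 0.071, 0.979]], [-0.2, [-0.276, 0.268, 0.025], [-0.11, 0.071, 0.979]], [-0.2, [-0.276, 0.268, 0.025], [-0.11, 0.071, 0.979]], [-0.2, [-0.276, 0.268, 0.025], [-0.11, 0.071, 0.979]], [-0.2, [0, 0, 0], [0, 0, 0]]])

```text
time_s: 24.48
tool_pos: [0.5168, 0.0097, 0.2169]
tool_rot: [0.994, 0.006, 0.108, -0.001]
wrist_force: [0.3, 0.4, -1.3]
grip_width: 0.0614
finger_force: 35.0
```

Call:
step_arm(rows=[[-0.2, [0, 0, 0], [0, 0, 0]], [-0.2, [0, 0, 0], [0, 0, 0]]])

```text
time_s: 24.65
tool_pos: [0.5192, 0.0107, 0.2188]
tool_rot: [0.994, 0.009, 0.111, -0.001]
wrist_force: [0.5, 0.2, -1.2]
grip_width: 0.0616
finger_force: 35.0
```

Run:
```python
from h import *
import pickle
s=env.read_state();print(s["tool_pos"],s["wrist_force"],s["grip_width"])
held(.0627); plan(tcp_for(.160,.011+.02,.0627),TOOLR)
# where tile 1 lies: horizontal extent from w1 picture, edge columns at several rows vs prediction; head and tail rows
w=pickle.load(open("w1.pkl","rb")); m=terra(w["image"])>0
tc=deck([.110,0,.011]); z=TR
def ontile(u,v):
    o,d=ray(w,u,v); o=TR.inv().apply(o-tc); d=TR.inv().apply(d); return (o+d*(.004-o[2])/d[2])*1e3
for v in(55,80,110,140):
    xs=np.where(m[v,250:390])[0]+250; print(v,ontile(xs[0],v).round(1)[:2],ontile(xs[-1]+1,v).round(1)[:2])
for u in(300,320,340):
    ys=np.where(m[20:80,u])[0]+20; print("head",ontile(u,ys[0]).round(1)[:2])
g=cv2.cvtColor(w["image"],cv2.COLOR_RGB2GRAY).astype(float)
pr=g[145:175,295:345].mean(1); k=145+np.argmin(pr); print("tail",pr.round(0).tolist(),ontile(320,k+.5).round(1))
def ondeck(u,v): 
    o,d=ray(w,u,v); A=DK.inv(); o=A.apply(o-[P[0],P[1],.032]); d=A.apply(d); return (o-d*o[2]/d[2])*1e3
for a,b in((85,112),(145,168)):
    for u in(250,268,370,388):
        v=np.clip(np.median(g[a:b,u])-25-g[a:b,u],0,None); r=(v*np.arange(a,b)).sum()/v.sum()+.5; print("line",ondeck(u,r).round(1))
```

```text
[0.51921037 0.01072501 0.2187588 ] [ 0.46259371  0.21630844 -1.17711663] 0.06162898926883298
held [0.047  0.0312 0.0587]
held [-0.0076  0.0323  0.0587]
held [-0.0076 -0.0308  0.0587]
held [ 0.0469 -0.0294  0.0587]
rows 2 shift [0.095, 0.003, 0.656] turn [-0.006, 0.006, 0.014]
55 [37.1 28.9] [ 37.1 -31.4]
80 [18.6 29.5] [ 18.6 -32. ]
110 [-4.5 29.4] [ -4.5 -31.9]
140 [-28.7  29.2] [-28.7 -31.7]
head [44.3 14.7]
head [44.3 -0.8]
head [ 44.3 -16.4]
tail [110.0, 110.0, 110.0, 109.0, 110.0, 110.0, 111.0, 110.0, 110.0, 109.0, 109.0, 109.0, 109.0, 106.0, 101.0, 101.0, 108.0, 112.0, 112.0, 112.0, 112.0, 112.0, 112.0, 112.0, 112.0, 112.0, 112.0, 112.0, 112.0, 112.0] [-45.9  -0.8   4. ]
line [114.2  58.5   0. ]
line [114.2  43.2   0. ]
line [114.4 -43.2   0. ]
line [114.4 -58.4   0. ]
line [63.8 62.8  0. ]
line [64.1 46.5  0. ]
line [ 64.2 -46.2   0. ]
line [ 64.3 -62.6   0. ]
```

Call:
step_arm(rows=[[-0.2, [0.095, 0, 0.6], [0, 0, 0]], [-0.2, [0.095, 0, 0.6], [0, 0, 0]], [-0.2, [0, 0, 0.1], [0, 0, 0]], [-0.2, [0, 0, 0], [0, 0, 0]], [-0.2, [0, 0, 0], [0, 0, 0]]])

```text
time_s: 25.12
tool_pos: [0.5334, 0.011, 0.1827]
tool_rot: [0.994, 0.008, 0.111, -0.001]
wrist_force: [-0.2, -0.9, -1.5]
grip_width: 0.0615
finger_force: 35.0
```

Call:
step_arm(rows=[[-0.2, [0, 0, 0], [0, 0, 0]]])

```text
time_s: 25.2
tool_pos: [0.5336, 0.0108, 0.1834]
tool_rot: [0.994, 0.008, 0.112, -0.001]
wrist_force: [-0.2, -0.6, -1.1]
grip_width: 0.0613
finger_force: 35.0
```

Run:
```python
from h import *
s=env.read_state();print(s["tool_pos"],s["wrist_force"],s["grip_width"])
held(.0627); plan(tcp_for(.160,.0125,.0627),TOOLR)
```

```text
[0.53361267 0.01079917 0.18337471] [-0.22353366 -0.56391206 -1.05660192] 0.06131073763921518
held [0.047  0.0312 0.0587]
held [-0.0076  0.0323  0.0587]
held [-0.0077 -0.0308  0.0587]
held [ 0.0469 -0.0294  0.0587]
rows 1 shift [0.087, -0.003, 0.662] turn [-0.003, -0.017, 0.009]
```

Call:
step_arm(rows=[[-0.2, [0.03, 0, 0.3], [0, -0.015, 0.01]], [-0.2, [0.03, 0, 0.27], [0, 0, 0]], [-0.2, [0, 0, 0.06], [0, 0, 0]], [-0.2, [0, 0, 0], [0, 0, 0]], [-0.2, [0, 0, 0], [0, 0, 0]]])

```text
time_s: 25.67
tool_pos: [0.5392, 0.0107, 0.1641]
tool_rot: [0.994, 0.007, 0.11, -0.001]
wrist_force: [-0.4, -0.1, -1.0]
grip_width: 0.0611
finger_force: 35.0
```

Run:
```python
from h import *
s=env.read_state();print(s["tool_pos"],s["wrist_force"],s["moment"],s["grip_width"])
held(.0627); plan(tcp_for(.1592,.011,.0627),TOOLR)
```

```text
[0.53919066 0.010744   0.16414273] [-0.37792561 -0.11187414 -0.99179722] [ 0.04094642  0.19310243 -0.04319725] 0.06107260079004589
held [0.047  0.0312 0.0587]
held [-0.0076  0.0323  0.0587]
held [-0.0077 -0.0309  0.0587]
held [ 0.0469 -0.0294  0.0587]
rows 1 shift [0.028, -0.005, 0.053] turn [-0.006, 0.024, -0.006]
```

Call:
step_arm(rows=[[-0.2, [0.02, 0, 0.04], [0, 0.02, 0]], [-0.2, [0, 0, 0.02], [0, 0, 0]], [-0.2, [0, 0, 0], [0, 0, 0]], [-0.2, [0, 0, 0], [0, 0, 0]]])

```text
time_s: 26.05
tool_pos: [0.5403, 0.0108, 0.1635]
tool_rot: [0.994, 0.007, 0.112, -0.001]
wrist_force: [-2.2, 0.5, 5.1]
grip_width: 0.0615
finger_force: 35.0
```

Run:
```python
from h import *
s=env.read_state();print(s["tool_pos"],s["wrist_force"],s["moment"],s["grip_width"])
held(.0627); plan(tcp_for(.1592,.011,.0627),TOOLR)
```

```text
[0.54030399 0.01075354 0.1634714 ] [-2.2173009   0.47189351  5.11775556] [ 0.03730439  0.47627989 -0.02212132] 0.06154703352495428
held [0.047  0.0312 0.0587]
held [-0.0076  0.0323  0.0587]
held [-0.0076 -0.0309  0.0587]
held [ 0.047  -0.0294  0.0587]
rows 1 shift [-0.002, -0.007, 0.016] turn [-0.003, -0.014, -0.005]
```

Call:
step_arm(rows=[[-0.2, [0, 0, 0.015], [0, 0, 0]], [-0.2, [0, 0, 0], [0, 0, 0]], [0.65, [0, 0, 0], [0, 0, 0]], [0.65, [0, 0, 0], [0, 0, 0]], [0.65, [0, 0, 0], [0, 0, 0]]])

```text
time_s: 26.52
tool_pos: [0.5405, 0.0108, 0.1624]
tool_rot: [0.994, 0.007, 0.112, -0.001]
wrist_force: [-0.6, -0.5, -0.1]
grip_width: 0.0744
finger_force: 0.0
```

Call:
step_arm(rows=[[0.65, [0, 0, 0], [0, 0, 0]], [0.65, [0, 0, -0.6], [0, 0, 0]], [0.65, [0, 0, -1], [0, 0, 0]], [0.65, [0, 0, -1], [0, 0, 0]], [0.65, [-0.5, 0, -1], [0, 0, 0]]])

```text
time_s: 26.93
tool_pos: [0.5032, 0.0099, 0.266]
tool_rot: [0.994, 0.007, 0.113, -0.001]
wrist_force: [-0.5, -0.7, 0.5]
grip_width: 0.0759
finger_force: 0.0
```

Call:
step_arm(rows=[[0.65, [-1, 0, -1], [0, 0, 0]], [0.65, [-1, 0, 0], [0, 0, 0]], [0.65, [-0.5, 0, 0], [0, 0, 0]], [0.65, [0, 0, 0], [0, 0, 0]], [0.65, [0, 0, 0], [0, 0, 0]]])

```text
time_s: 27.35
tool_pos: [0.4227, 0.0089, 0.277]
tool_rot: [0.994, 0.007, 0.112, -0.001]
wrist_force: [0.9, -0.6, 1.0]
grip_width: 0.0758
finger_force: 0.0
```

```bash
cat > meas.py <<'E'
from h import *
w=env.get_image("wrist"); m=terra(w["image"])>0; g=cv2.cvtColor(w["image"],cv2.COLOR_RGB2GRAY).astype(float)
print(env.read_state()["tool_pos"])
def on(u,v,x):
    tc=deck([x,0,.011]); o,d=ray(w,u,v); o=TR.inv().apply(o-tc); d=TR.inv().apply(d); return ((o+d*(.004-o[2])/d[2])*1e3).round(1)
def ondeck(u,v):
    o,d=ray(w,u,v); A=DK.inv(); o=A.apply(o-[P[0],P[1],.032]); d=A.apply(d); return ((o-d*o[2]/d[2])*1e3).round(1)
for X in(.160,.110,.059):
    tc=deck([X,0,.011]); print("tile",X)
    for sx in(.035,.01,-.01,-.035):
        if X<.16 and sx>-.0: continue
        u,v=proj(w,tc+TR.apply([sx,0,.004])); v=int(round(v)); u=int(u)
        xs=np.where(m[v,u-65:u+65])[0]+u-65; print(" edges",on(xs[0],v,X)[:2],on(xs[-1]+1,v,X)[:2])
    for sx in(.045,-.045):
        u,v=proj(w,tc+TR.apply([sx,-.01,.004])); v=int(round(v)); u=int(u)
        a=max(v-7,0); pr=g[a:v+8,u-4:u+5].mean(1); mm=m[a:v+8,u-4:u+5].mean(1)
        print("  end",sx,"exp row",v-a,"gray",pr.round(0).astype(int).tolist(),"mask",mm.round(1).tolist(),"mm/row",(on(u,v,X)-on(u,v+1,X))[0])
for lx in(.115,.065):
    for y in(.05,-.05):
        u,v=proj(w,deck([lx,y,0])); u=int(u);a=int(v)-10; q=g[a:a+20,u]; k=np.clip(np.median(q)-25-q,0,None); print("line",lx,ondeck(u,(k*np.arange(a,a+20)).sum()/k.sum()+.5))
E
python3 meas.py
```

```text
[0.42348882 0.00882011 0.27705228]
tile 0.16
 edges [34.8 28.8] [ 34.8 -32.1]
 edges [ 9.8 28.8] [  9.8 -32.1]
 edges [-9.6 29.4] [ -9.6 -31.9]
 edges [-34.6  29.4] [-34.6 -31.8]
  end 0.045 exp row 7 gray [154, 154, 154, 154, 152, 145, 128, 113, 109, 109, 110, 110, 110, 110, 110] mask [0.0, 0.0, 0.0, 0.0, 0.0, 0.0, 0.0, 1.0, 1.0, 1.0, 1.0, 1.0, 1.0, 1.0, 1.0] mm/row 0.7000000000000028
  end -0.045 exp row 7 gray [113, 112, 112, 111, 110, 106, 105, 111, 116, 116, 115, 114, 113, 112, 113] mask [1.0, 1.0, 1.0, 1.0, 1.0, 1.0, 1.0, 1.0, 1.0, 1.0, 1.0, 1.0, 1.0, 1.0, 1.0] mm/row 0.7999999999999972
tile 0.11
 edges [-10.2  29.3] [-10.2 -31.7]
 edges [-34.8  29.1] [-34.8 -32.4]
  end 0.045 exp row 7 gray [113, 113, 114, 114, 113, 111, 111, 111, 111, 111, 111, 111, 111, 111, 112] mask [1.0, 1.0, 1.0, 1.0, 1.0, 1.0, 1.0, 1.0, 1.0, 1.0, 1.0, 1.0, 1.0, 1.0, 1.0] mm/row 0.6999999999999957
  end -0.045 exp row 7 gray [112, 110, 109, 109, 110, 111, 112, 114, 114, 114, 113, 112, 112, 113, 115] mask [1.0, 1.0, 1.0, 1.0, 1.0, 1.0, 1.0, 1.0, 1.0, 1.0, 1.0, 1.0, 1.0, 1.0, 1.0] mm/row 0.9000000000000057
tile 0.059
 edges [-9.9 30.6] [-10.  -30.2]
 edges [-34.5  30.3] [-34.6 -30.8]
  end 0.045 exp row 7 gray [116, 116, 114, 113, 112, 114, 115, 115, 116, 115, 115, 114, 114, 114, 113] mask [1.0, 1.0, 1.0, 1.0, 1.0, 1.0, 1.0, 1.0, 1.0, 1.0, 1.0, 1.0, 1.0, 1.0, 1.0] mm/row 0.8999999999999986
  end -0.045 exp row 7 gray [111, 110, 109, 109, 110, 116, 132, 150, 154, 153, 159, 162, 162, 161, 161] mask [1.0, 1.0, 1.0, 1.0, 1.0, 1.0, 0.0, 0.0, 0.0, 0.0, 0.0, 0.0, 0.0, 0.0, 0.0] mm/row 1.0
line 0.115 [114.2  50.6   0. ]
line 0.115 [114.3 -49.5   0. ]
line 0.065 [64.  50.4  0. ]
line 0.065 [ 64.3 -49.9   0. ]
```

```bash
cat > m2.py <<'E'
from meas import *
for X in(.160,.110,.060):
    tc=deck([X,0,.011]); out=[]
    for sx in np.arange(-.052,-.037,.0007):
        ps=np.array([proj(w,tc+TR.apply([sx,y,.004])) for y in np.linspace(-.024,.022,47)],np.float32)
        out.append((round(sx*1e3,1),round(float(cv2.remap(g.astype(np.float32),ps[None,:,0],ps[None,:,1],1).mean()),1)))
    print(X,out)
E
python3 m2.py | tail -3
```

```text
0.16 [(np.float64(-52.0), 113.5), (np.float64(-51.3), 113.3), (np.float64(-50.6), 113.0), (np.float64(-49.9), 112.9), (np.float64(-49.2), 113.1), (np.float64(-48.5), 113.5), (np.float64(-47.8), 113.8), (np.float64(-47.1), 114.0), (np.float64(-46.4), 113.8), (np.float64(-45.7), 112.5), (np.float64(-45.0), 109.5), (np.float64(-44.3), 105.6), (np.float64(-43.6), 107.1), (np.float64(-42.9), 109.9), (np.float64(-42.2), 111.5), (np.float64(-41.5), 111.8), (np.float64(-40.8), 111.6), (np.float64(-40.1), 111.6), (np.float64(-39.4), 111.6), (np.float64(-38.7), 111.8), (np.float64(-38.0), 112.2), (np.float64(-37.3), 112.6)]
0.11 [(np.float64(-52.0), 112.9), (np.float64(-51.3), 112.9), (np.float64(-50.6), 112.9), (np.float64(-49.9), 112.8), (np.float64(-49.2), 112.6), (np.float64(-48.5), 112.7), (np.float64(-47.8), 112.8), (np.float64(-47.1), 113.0), (np.float64(-46.4), 112.8), (np.float64(-45.7), 112.2), (np.float64(-45.0), 111.0), (np.float64(-44.3), 110.4), (np.float64(-43.6), 110.2), (np.float64(-42.9), 110.2), (np.float64(-42.2), 110.3), (np.float64(-41.5), 110.2), (np.float64(-40.8), 110.1), (np.float64(-40.1), 110.3), (np.float64(-39.4), 110.7), (np.float64(-38.7), 111.0), (np.float64(-38.0), 111.1), (np.float64(-37.3), 110.9)]
0.06 [(np.float64(-52.0), 161.4), (np.float64(-51.3), 161.8), (np.float64(-50.6), 162.1), (np.float64(-49.9), 162.2), (np.float64(-49.2), 160.9), (np.float64(-48.5), 158.6), (np.float64(-47.8), 155.1), (np.float64(-47.1), 152.4), (np.float64(-46.4), 148.9), (np.float64(-45.7), 144.8), (np.float64(-45.0), 133.9), (np.float64(-44.3), 123.4), (np.float64(-43.6), 114.1), (np.float64(-42.9), 111.0), (np.float64(-42.2), 109.7), (np.float64(-41.5), 109.5), (np.float64(-40.8), 109.5), (np.float64(-40.1), 109.7), (np.float64(-39.4), 110.0), (np.float64(-38.7), 110.4), (np.float64(-38.0), 110.5), (np.float64(-37.3), 110.3)]
```

```bash
python3 -c "
from workcell import env
print(env.finish_job())"
```

```text
the job is handed in; nothing more can be done
None
```

Both tiles are laid in the order asked, nail-hole ends up the slope, and the job is handed in at about 27 s: by the wrist camera the tails are within about 1.5 mm of their lines (the second slightly high), both tiles sit about 1.5 mm to the right of the eaves tile's centreline (as the robot faces it), and flatness was inferred from contact force and apparent edge lengths rather than seen from the side.

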